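# Empty the used-sample tray into the waste box

### The arm

A 6-joint arm with a two-finger parallel gripper is mounted at the origin on the work surface. World frame = base frame: x ahead of the robot, y to its left, z up, the work surface at z = 0. Lengths are in m, angles in rad, forces in N, time in s.
With the tool pointing down it reaches from about 0.375 to 0.9 m from the base axis. Payload 3.1 kg.
Tool frame: the origin (TCP) lies at the very end of the fingers, on their centre line; the grasp point (between the pads) lies 19 mm behind it; z points along the fingers, y is the line along which they close (so a half turn about z gives the same grasp; the last joint's range is limited). The gripper opens to 85 mm and grips with 20 to 120 N. Pads are 22 mm wide; open, the fingers measure 114 mm over their backs; the gripper's body (76 mm by 85 mm) begins 54 mm behind the grasp point. The pads swing forward as they close: fully open they stand 13 mm farther back than shut.
Start: joints at [1.032, 0.527, 1.433, -0, 1.181, -0.178], TCP at [0.22, 0.585, 0.231] pointing down, gripper open.
Joint ranges: [-3.08, 3.08], [-0.75, 2.2], [0.22, 2.44], [-1.43, 4.57], [0, 2.65], [-2.85, 2.85]. Speed limits (rad/s): [2.79, 2.79, 3.14, 3.14, 3.14, 3.14].

### API

Orientations are given as a unit quaternion [x, y, z, w].
In Python, from station import manip, vision gives the robot as it stands.
- The arm moves only by the tool drive_tool, never from a script. Its argument "deltas" is a list that holds one entry, the list of rows, each a list of 4 numbers: the shift along the tool's x, y, z in mm, then the turn about the tool's z in rad. A call has 1 to 5 rows; each row is the pose to reach, as a shift and turn from the pose commanded when the call began, along the tool's axes at that moment; what a row does not reach only later rows make up. A row lasts 1/12 s, in which the tool goes at most 41.7 mm and 7.16 degrees, less where a joint would pass 70% of its speed; a pose out of reach is approached as far as the arm can. A call with a gripper value outside its range is refused whole. "jaw" is the finger opening in mm, from 0 to 85.4, set as the call begins (left out, the last holds). The fingers move at their own pace and stop on an object; "force" is the grip in N (left out, the last holds). Time passes only in rows, so rows that repeat a pose let the fingers close. It gives the time, the measured TCP pose, the force, the opening and the grip force at its end, in the units of the state.
- manip.sense(): the state, without advancing time (a new reading comes with each control period).
- vision.snapshot(name): name is "side" or "top" or "wrist"; returns the picture (480x640x3 uint8, red, green, blue); there is no depth.
- vision.camera_model(name): a dict with "camera_matrix" (3x3 intrinsics, pixels), "rvec" (rotation vector, rad) and "tvec" (3), from world to camera coordinates, as OpenCV has them. Camera axes: x right, y down, z forward; pixel columns grow to the right and rows downward; lengths in m; the calibration is good to about 2 mm. A picture is of the moment at which its call begins: read the wrist's pose just before it. camera_model takes no time and is no camera call; for the wrist camera it gives the pose at the moment of the call.
- manip.sign_off(): hands the job in; it is judged then, once.
The state is a dict: "t": time; "q": joint angles; "qd": joint speeds; "tau": joint torques, N m; "tcp_pos": TCP position; "tool_rot": TCP orientation; "force": force on the tool from outside, world axes, zero at the start; "ft_torque": the same for the moment, N m; "finger_gap": opening from 0.0 (shut) to 1.0 (fully open); "gripper_force": force on a finger pad.
Only numpy, scipy, OpenCV 4.12 (cv2) and the standard library are available. Lean on these libraries where they do the work, as an engineer would, in place of code of your own. Each camera call takes 0.05 s, during which the arm holds its last target. There are 200 camera calls.

### The job

Pick up the blue tray by its white handle, tip its four used sample containers into the pink waste box without touching them with the fingers, and then set the empty tray down upright exactly in the middle of the green mat, square with it so that it stands wholly on the mat (either way round). Then close the waste box's clear lid fully. Leave everything else on the bench standing where it is.

Things in the scene. Friction and masses are not known exactly. Their poses are not given: they have to be found in the camera images.
- tray: loose blue tray, 0.22 kg. Origin: centre of the floor's underside; x to the spout, z up. Floor x -79 to 79 mm, y -57 to 57, 4 thick; walls 50 high at both sides (x -79 to 118) and back; no front wall: from x = 77 the floor goes on as a spout rising at 20 degrees to the lip at x = 118. Starts level, spout yaw 40 to 132 degrees; it empties when tipped spout-down by 60 to 75 degrees
- tray_handle (a point): centre of the white handle plate, (0, 0, 105 mm) in the tray frame, same axes. The plate spans the tray along y (110 mm), is 12 mm thick, 34 mm tall and leans 30 degrees back, away from the spout (its up direction is (-0.5, 0, 0.866) in the tray frame); 88 mm are free below it. Leaning posts at y = +-55 mm carry it
- tray_lip (a point): middle of the lip of the spout, at (118, 0, 17 mm) in the tray frame
- tray_mid (a point): middle of the tray's footprint including the spout, at (20, 0, 0 mm) in the tray frame
- tube1: used white capped tube, 28 mm diameter, 84 mm long along its y, lying across the tray; origin on its side below the middle (14 mm off the axis)
- tube2: second used tube, same as tube1
- jar1: used square cream jar with orange cap, 34 x 66 x 34 mm (cap toward its y), lying across the tray; origin: centre of the side it lies on at the start
- jar2: second used jar, same as jar1
- bin: fixed pink waste box, open-topped, outside 190 x 190 x 110 mm high, walls 4 mm; origin: centre of its underside; its front faces -x of its frame, the lid's hinge runs along its rear (+x) rim
- lid (a joint): angle of the waste box's clear lid (190 x 190 x 6 mm, stiff hinge that stays where it is left): 0 closed flat on the rim, 1.57 standing upright; starts open at 1.45 to 1.75 rad
- bin_hinge (a point): middle of the lid's hinge line at the rear rim of the box, 110 mm above the bench
- lid_edge (a point): middle of the lid's free edge, on its outer face (the upper face when closed), 190 mm from the hinge; a 50 mm wide, 15 mm long lilac tab sticks out beyond it
- mat: fixed green mat with white outline, 220 (x) x 140 (y) x 4 mm; origin: centre of its underside
- pipettes: bystander: grey pipette stand, 80 mm diameter, 260 mm tall; origin under its centre
- amber: bystander: amber bottle, 68 mm diameter, 170 mm tall; origin under its centre
- tipbox: bystander: small yellow tip box 50 x 50 x 70 mm; origin under its centre
- rack: bystander: small blue rack of white tubes 50 x 50 x 70 mm; origin under its centre
- beaker: bystander: clear beaker, 60 mm diameter, 85 mm tall, beside the tray; origin under its centre
- flask: bystander: white jar with red cap, 50 mm diameter, 100 mm tall, beside the mat; origin under its centre
Not all that is in view belongs to the job. What is shaped like the tray but red is not meant.

How it is judged:
By the outcome, as a careful person would: the job done as asked, in the order asked, and still so for the second after the job is handed in, with the robot touching nothing.
It also fails if it takes over 72 s, if anything falls off the work surface, if the arm or the gripper's body presses on something with over 40 N, if the wrist force passes 120 N, or if a joint passes its speed limit or range.

## Working session

There is one attempt and no reset: what is moved stays moved. The work goes in short steps, Python scripts to look and compute and a tool call to move; the robot and the scene stay as the last step left them, time stands still between calls to the robot, and variables do not carry over. Pictures are saved under pics/ and viewed, at most 10 in all, crops included, and the job is handed in when it is done.

Besides the shell and the picture viewer there is one more tool, called after ">>>" as name([rows], argument=value, ...), one row to a line, values as JSON. drive_tool: Moves the arm, as the interface text tells. Its arguments: {"type":"object","properties":{"deltas":{"type":"array"},"jaw":{"type":"number"},"force":{"type":"number"}},"required":["deltas"]}

View pics/top0.png

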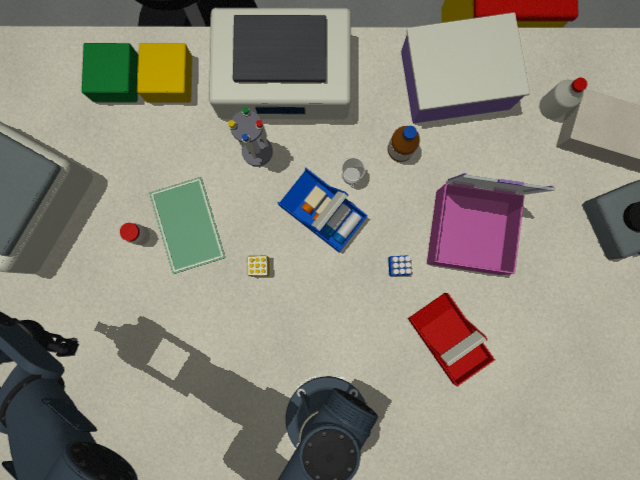

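View pics/side0.png

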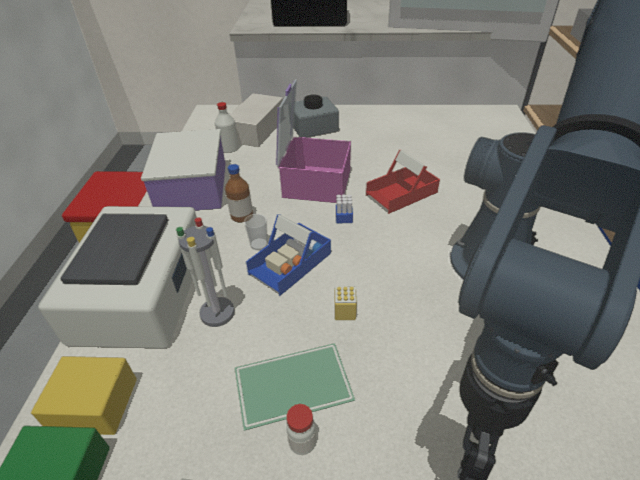

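>>> drive_tool([
  [[0, 0, -20, 0]],
])

```text
t: 0.18
tcp_pos: [0.2185, 0.5822, 0.2468]
tool_rot: [0.179, 0.984, -0.005, -0.002]
force: [-0.2, 0.4, -0.4]
finger_gap: 1.001
gripper_force: 0.0
```

```bash
cat > h.py <<'E'
import numpy as np, cv2
from station import manip, vision
from scipy.spatial.transform import Rotation as R
def cam(n):
    m=vision.camera_model(n); return m["camera_matrix"],cv2.Rodrigues(m["rvec"])[0],m["tvec"].reshape(3)
def px2w(n,p,z,c=None):
    K,Rm,t=c or cam(n); o=-Rm.T@t
    d=Rm.T@np.linalg.solve(K,np.array([p[0],p[1],1.])); return o+d*(z-o[2])/d[2]
def proj(n,P,c=None):
    K,Rm,t=c or cam(n); q=K@(Rm@np.atleast_2d(P).T+t[:,None]); return (q[:2]/q[2]).T
E
python3 - <<'E'
from h import *
s=manip.sense(); print(s['tcp_pos'],R.from_quat(s['tool_rot']).as_matrix().round(3))
im=vision.snapshot("top")[:,:,::-1]
a=cv2.resize(im[150:270,260:420],None,fx=5,fy=5,interpolation=cv2.INTER_CUBIC)
cv2.imwrite("pics/tray1.png",a)
b=cv2.resize(im[160:290,410:570],None,fx=5,fy=5,interpolation=cv2.INTER_CUBIC)[:600]
cv2.imwrite("pics/bin1.png",b)
# mat: green segmentation
hsv=cv2.cvtColor(im,cv2.COLOR_BGR2HSV); m=cv2.inRange(hsv,(60,50,60),(90,255,255)); m[:,:145]=0; m[:,235:]=0;m[:150]=0;m[290:]=0
c=max(cv2.findContours(m,0,1)[0],key=cv2.contourArea); r=cv2.minAreaRect(c); print(r,px2w("top",r[0],.004))
bx=[px2w("top",p,.004) for p in cv2.boxPoints(r)]; print(np.round(bx,4))
E
```

```text
[0.2184681  0.5821894  0.24681616] [[-0.936  0.352 -0.005]
 [ 0.352  0.936 -0.009]
 [ 0.002 -0.01  -1.   ]]
((186.39910888671875, 224.8302764892578), (78.06283569335938, 47.795528411865234), 73.3007583618164) [0.48416386 0.36289474 0.004     ]
[[0.5627 0.4533 0.004 ]
 [0.5994 0.3358 0.004 ]
 [0.4064 0.2734 0.004 ]
 [0.3703 0.3896 0.004 ]]
```

View pics/tray1.png

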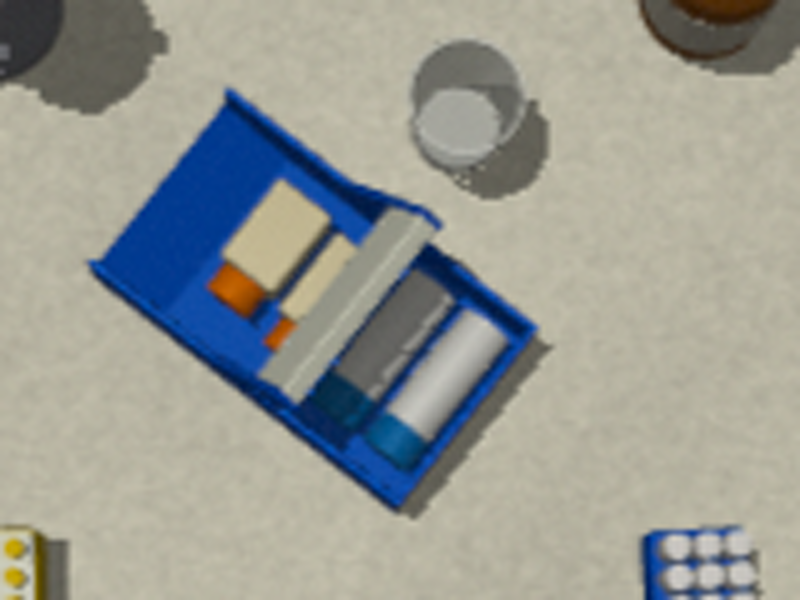

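View pics/bin1.png

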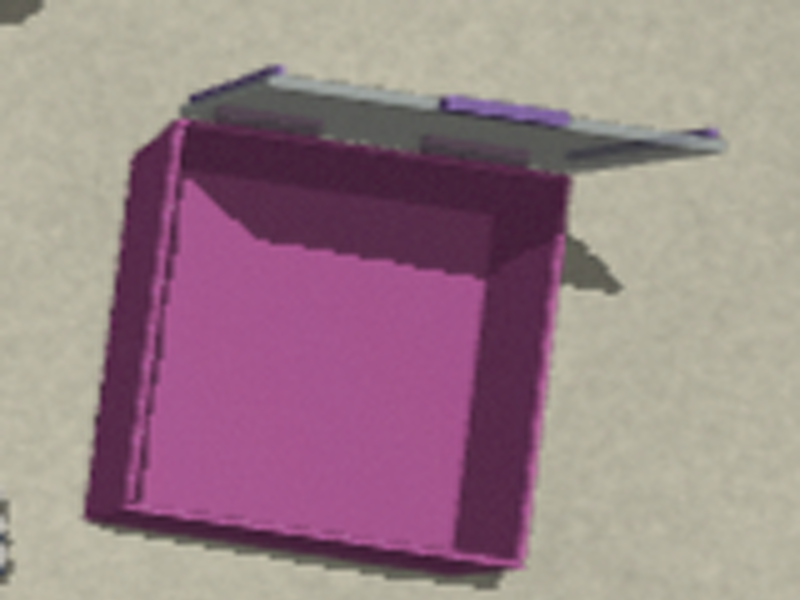

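>>> drive_tool([
  [[0, 0, -40, 0], [0, 0, -80, 0], [0, 0, -120, 0], [0, 0, -160, 0], [0, 0, -200, 0]],
])

```text
t: 0.65
tcp_pos: [0.2198, 0.5847, 0.4529]
tool_rot: [0.179, 0.984, -0.0, -0.0]
force: [0.2, 1.5, 0.7]
finger_gap: 0.997
gripper_force: 0.0
```

>>> drive_tool([
  [[0, 0, -40, 0], [0, 0, -80, 0], [0, 0, -120, 0], [0, 0, -160, 0], [0, 0, -200, 0]],
])

```text
t: 1.07
tcp_pos: [0.2197, 0.5845, 0.6532]
tool_rot: [0.179, 0.984, 0.0, 0.0]
force: [1.0, 1.3, 1.1]
finger_gap: 0.995
gripper_force: 0.0
```

>>> drive_tool([
  [[0, 0, -40, 0], [0, 0, -80, 0], [0, 0, -120, 0], [0, 0, -160, 0], [0, 0, -200, 0]],
])

```text
t: 1.48
tcp_pos: [0.2048, 0.5448, 0.7609]
tool_rot: [0.179, 0.984, 0.01, 0.002]
force: [-1.1, -1.6, 0.7]
finger_gap: 0.999
gripper_force: 0.0
```

Run:
```python
from h import *
s=manip.sense(); print(s['tcp_pos'],s['q'],R.from_quat(s['tool_rot']).as_matrix().round(3))
```

```text
[0.20481599 0.54478674 0.76093868] [ 1.0174414   0.42039799  0.21796597  0.00582999  2.48262031 -0.18896709] [[-0.936  0.352  0.008]
 [ 0.352  0.936  0.019]
 [-0.     0.021 -1.   ]]
```

>>> drive_tool([
  [[0, 0, -100, 0], [0, 0, -100, 0], [0, 0, -100, 0], [0, 0, -100, 0], [0, 0, -100, 0]],
])

```text
t: 1.9
tcp_pos: [0.19, 0.5053, 0.7941]
tool_rot: [0.179, 0.984, 0.02, 0.004]
force: [-1.1, -0.4, 0.8]
finger_gap: 0.999
gripper_force: 0.0
```

Run:
```python
from h import *
s=manip.sense(); print(s['tcp_pos'],s['q'],R.from_quat(s['tool_rot']).as_matrix().round(3))
```

```text
[0.18995996 0.50525298 0.79413627] [ 0.99967645  0.35928931  0.2180237   0.01349059  2.52505832 -0.20013455] [[-0.936  0.352  0.015]
 [ 0.352  0.935  0.037]
 [-0.001  0.04  -0.999]]
```

>>> drive_tool([
  [[0, 0, -2000, 0], [0, 0, -2000, 0], [0, 0, -2000, 0], [0, 0, -2000, 0], [0, 0, -2000, 0]],
])

```text
t: 2.32
tcp_pos: [0.1582, 0.4213, 0.8478]
tool_rot: [0.179, 0.984, 0.026, 0.005]
force: [1.1, -0.0, 0.8]
finger_gap: 1.0
gripper_force: 0.0
```

Run:
```python
from h import *
s=manip.sense(); print(s['tcp_pos'],s['q'],R.from_quat(s['tool_rot']).as_matrix().round(3))
```

```text
[0.15821985 0.42127147 0.84775139] [ 0.95339507  0.24524017  0.21801531  0.02650758  2.62684648 -0.23428151] [[-0.936  0.351  0.019]
 [ 0.352  0.935  0.049]
 [-0.     0.053 -0.999]]
```

>>> drive_tool([
  [[0, 0, -2000, 0], [0, 0, -2000, 0], [0, 0, -2000, 0], [0, 0, -2000, 0], [0, 0, -2000, 0]],
])

```text
t: 2.73
tcp_pos: [0.1436, 0.3841, 0.8727]
tool_rot: [0.179, 0.983, 0.045, 0.014]
force: [-0.2, -0.2, 0.2]
finger_gap: 1.003
gripper_force: 0.0
```

Run:
```python
from h import *
s=manip.sense(); print(s['tcp_pos'],s['q'],R.from_quat(s['tool_rot']).as_matrix().round(3))
```

```text
[0.14355527 0.38410016 0.87273368] [ 0.92703599  0.18379147  0.2182922   0.03344262  2.64598854 -0.25335069] [[-0.936  0.35   0.043]
 [ 0.353  0.932  0.084]
 [-0.011  0.094 -0.996]]
```

```bash
cat > fit.py <<'E'
from h import *
from scipy.optimize import least_squares
c=cam("top")
def fit(pts,px,z,g):
    f=lambda v:(proj("top",np.c_[np.array(pts)@np.array([[np.cos(v[2]),np.sin(v[2])],[-np.sin(v[2]),np.cos(v[2])]])+v[:2],np.full(len(pts),z)],c)-px).ravel()
    r=least_squares(f,g); return r.x, np.abs(r.fun).max()
E
python3 - <<'E'
from fit import *
px=np.array([[306,168.4],[279,202.4],[367.4,215.6],[340,252]])
p,e=fit([[118,-57],[118,57],[-79,-57],[-79,57]] and np.array([[.118,-.057],[.118,.057],[-.079,-.057],[-.079,.057]]),px,.05,[.55,.03,.9]); print("tray",p[:2],np.degrees(p[2]),e)
px=np.array([[446.6,184.4],[524,195.6],[514.8,273.2],[436,261]])
b,e=fit(np.array([[.095,.095],[.095,-.095],[-.095,-.095],[-.095,.095]]),px,.11,[.5,-.35,0]); print("bin",b[:2],np.degrees(b[2]),e)
for n,q,z in(("beaker",(351,175),0.005),("flask",(130,232),.1),("rack",(400,263),.07),("tip",(258,263),.07),("amber",(405,148),.05)): print(n,px2w("top",q,z))
for q in ((342,195),(316,230)): print("plate end",px2w("top",q,.12))
# lid edge tab
print(manip.sense()['t'])
E
```

```text
tray [ 0.50820911 -0.00258544] 52.13459172404483 1.1828479744011702
bin [ 0.46948089 -0.36029705] -8.134681262661369 1.0901266273341434
beaker [ 0.61658203 -0.05895434  0.005     ]
flask [0.45497396 0.47651752 0.1       ]
rack [ 0.38748757 -0.17525454  0.07      ]
tip [0.38452236 0.17040833 0.07      ]
amber [ 0.67710424 -0.19157228  0.05      ]
plate end [ 0.54525781 -0.03152841  0.12      ]
plate end [0.46127167 0.0294526  0.12      ]
2.7333
```

```bash
cat >> h.py <<'E'
def go(P,yaw=None,lead=True):
    "delta in tool axes to world P; turn so tool y's yaw (mod 180) = yaw deg"
    s=manip.sense(); M=R.from_quat(s['tool_rot']).as_matrix(); d=M.T@(np.array(P)-s['tcp_pos'])*1000
    out=[*d.round(1)]
    if yaw is not None:
        y=np.degrees(np.arctan2(M[1,1],M[0,1])); out.append(round(np.radians((y-yaw+90)%180-90),3))
    tl=np.degrees(np.arccos(-M[2,2])); print("delta",[float(v) for v in out],"len",round(float(np.linalg.norm(d))),"tilt",round(float(tl),2),"az",round(float(np.degrees(np.arctan2(M[1,2],M[0,2]))),1),"tcp",s['tcp_pos'].round(4),"q",s['q'].round(3),"t",s['t'],"F",s['force'].round(1),"gap",round(s['finger_gap']*85.4,1),s['gripper_force'])
    return d
E
python3 -c "
from h import *
go([.508,-.003,.26],52.1)"
```

```text
delta [-471.0, -290.5, 593.2, 0.302] len 811 tilt 5.42 az 62.8 tcp [0.1436 0.3841 0.8727] q [ 0.927  0.184  0.218  0.033  2.646 -0.253] t 2.7333 F [-0.2 -0.2  0.2] gap 85.7 0.0
```

>>> drive_tool([
  [[-118, -73, 148, 0], [-118, -73, 148, 0], [-118, -73, 148, 0], [-118, -73, 148, 0], [-118, -73, 148, 0]],
])

```text
t: 3.15
tcp_pos: [0.2339, 0.2884, 0.7193]
tool_rot: [0.178, 0.983, 0.044, 0.013]
force: [0.4, 0.6, -0.4]
finger_gap: 1.001
gripper_force: 0.0
```

>>> drive_tool([
  [[-118, -73, 148, 0], [-118, -73, 148, 0], [-118, -73, 148, 0], [-118, -73, 148, 0], [-118, -73, 148, 0]],
])

```text
t: 3.57
tcp_pos: [0.325, 0.1903, 0.5659]
tool_rot: [0.179, 0.983, 0.044, 0.012]
force: [-0.0, 0.3, 0.2]
finger_gap: 1.0
gripper_force: 0.0
```

>>> drive_tool([
  [[-118, -73, 148, 0], [-118, -73, 148, 0], [-118, -73, 148, 0], [-118, -73, 148, 0], [-118, -73, 148, 0]],
])

```text
t: 3.98
tcp_pos: [0.4158, 0.0928, 0.4131]
tool_rot: [0.179, 0.983, 0.044, 0.012]
force: [0.5, -0.2, 0.6]
finger_gap: 1.001
gripper_force: 0.0
```

>>> drive_tool([
  [[-118, -73, 148, 0.3], [-118, -73, 148, 0.3], [-118, -73, 148, 0.3], [-118, -73, 148, 0.3], [-118, -73, 148, 0.3]],
], jaw=60)

```text
t: 4.4
tcp_pos: [0.5067, -0.0045, 0.26]
tool_rot: [0.324, 0.945, 0.046, 0.005]
force: [0.0, -0.5, 0.9]
finger_gap: 0.702
gripper_force: 0.0
```

```bash
python3 -c "
from h import *
go([.508,-.003,.26],52.1)
cv2.imwrite('pics/w1.png',vision.snapshot('wrist')[:,:,::-1])"
```

```text
delta [-0.1, 2.0, 0.2, -0.0] len 2 tilt 5.25 az 64.8 tcp [ 0.5067 -0.0045  0.26  ] q [-0.284  0.318  1.716  0.102  1.095 -1.24 ] t 4.4 F [ 0.  -0.5  0.9] gap 59.9 0.0
```

View pics/w1.png

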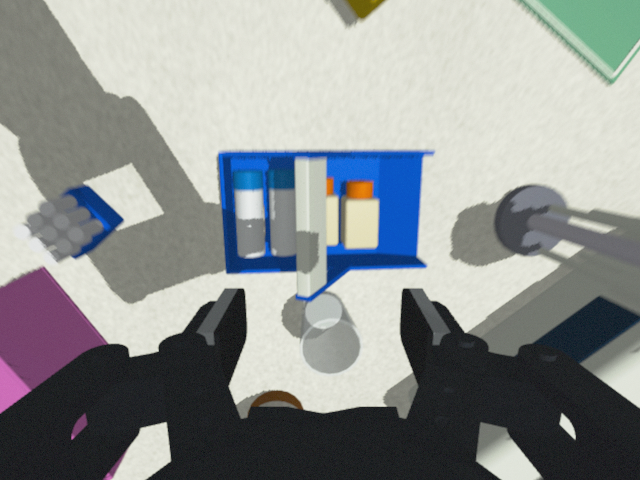

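```bash
cat >> fit.py <<'E'
def fitn(name,pts3,px,g):
    c=cam(name); pts3=np.array(pts3,float)
    f=lambda v:(proj(name,np.c_[pts3[:,:2]@np.array([[np.cos(v[2]),np.sin(v[2])],[-np.sin(v[2]),np.cos(v[2])]])+v[:2],pts3[:,2]],c)-px).ravel()
    r=least_squares(f,g); return r.x,r.fun.reshape(-1,2).round(1)
TR=np.array([[.118,-.057,.05],[.118,.057,.05],[-.079,-.057,.05],[-.079,.057,.05]])
E
python3 - <<'E'
from fit import *
px=np.array([[426,267],[433,152],[227,272],[219,153]])
p,e=fitn("wrist",TR,px,[.51,0,.9]); print(p,np.degrees(p[2]),e)
c,s=np.cos(p[2]),np.sin(p[2]);
P=np.array([[-8.5+a,y,119.7+b] for a,b in((5.2,3),(-5.2,-3)) for y in(-55,55)]+[[8.5+a,y,90.3+b] for a,b in((5.2,3),(-5.2,-3)) for y in(-55,55)])/1000
W=np.c_[P[:,:2]@np.array([[c,s],[-s,c]])+p[:2],P[:,2]]; print(proj("wrist",W).round())
E
```

```text
[ 0.50956213 -0.00310439  0.90778168] 52.01205914982856 [[ 3.   2.6]
 [ 4.  -2.1]
 [-3.   3.6]
 [-3.2 -2.5]]
[[309. 301.]
 [307. 155.]
 [295. 299.]
 [292. 154.]
 [327. 287.]
 [327. 154.]
 [314. 285.]
 [313. 153.]]
```

```bash
python3 -c "
from h import *
go([.510,-.002,.08],52.1)"
```

```text
delta [-2.9, -9.4, 174.8, -0.003] len 175 tilt 5.09 az 67.9 tcp [ 0.5076 -0.0072  0.255 ] q [-0.288  0.329  1.716  0.1    1.09  -1.241] t 4.45 F [ 1.3 -1.3 -2.3] gap 60.1 0.0
```

>>> drive_tool([
  [[-1, -2, 40, 0], [-1, -5, 80, 0], [-1, -7, 120, 0], [-1, -10, 160, 0], [-1, -10, 160, 0]],
], jaw=44)

```text
t: 4.87
tcp_pos: [0.5017, 0.003, 0.0943]
tool_rot: [0.324, 0.945, 0.045, -0.004]
force: [-0.8, 0.7, -0.2]
finger_gap: 0.517
gripper_force: 0.0
```

```bash
python3 -c "
from h import *
go([.510,-.002,.08],52.1)"
```

```text
delta [-10.2, -0.0, 14.0, -0.001] len 17 tilt 5.18 az 75.7 tcp [0.5017 0.003  0.0943] q [-0.272  0.582  1.874  0.142  0.692 -1.292] t 4.8667 F [-0.8  0.7 -0.2] gap 44.2 0.0
```

>>> drive_tool([
  [[0, 0, 14, 0], [0, 0, 14, 0], [0, 0, 14, 0]],
], jaw=28, force=20)

```text
t: 5.12
tcp_pos: [0.5088, 0.0026, 0.09]
tool_rot: [0.324, 0.945, 0.046, 0.007]
force: [-0.2, 0.2, 1.4]
finger_gap: 0.323
gripper_force: 0.0
```

>>> drive_tool([
  [[25, 0, 0, 0], [45, 0, 0, 0], [60, 0, 0, 0], [75, 0, 0, 0], [75, 0, 0, 0]],
])

```text
t: 5.53
tcp_pos: [0.4467, 0.05, 0.0925]
tool_rot: [0.323, 0.945, 0.046, 0.006]
force: [-0.4, 0.8, -0.6]
finger_gap: 0.332
gripper_force: 0.0
```

Run:
```python
from fit import *
go([.463,.033,.08],52.1)
im=vision.snapshot('top')[:,:,::-1]
a=cv2.resize(im[150:270,240:400],None,fx=5,fy=5,interpolation=cv2.INTER_CUBIC)
cv2.imwrite("pics/tray2.png",a)
```

```text
delta [-23.6, -4.6, 11.7, 0.003] len 27 tilt 5.31 az 63.6 tcp [0.4467 0.05   0.0925] q [-0.199  0.54   2.023  0.169  0.56  -1.254] t 5.5333 F [-0.4  0.8 -0.6] gap 28.3 0.0
```

View pics/tray2.png

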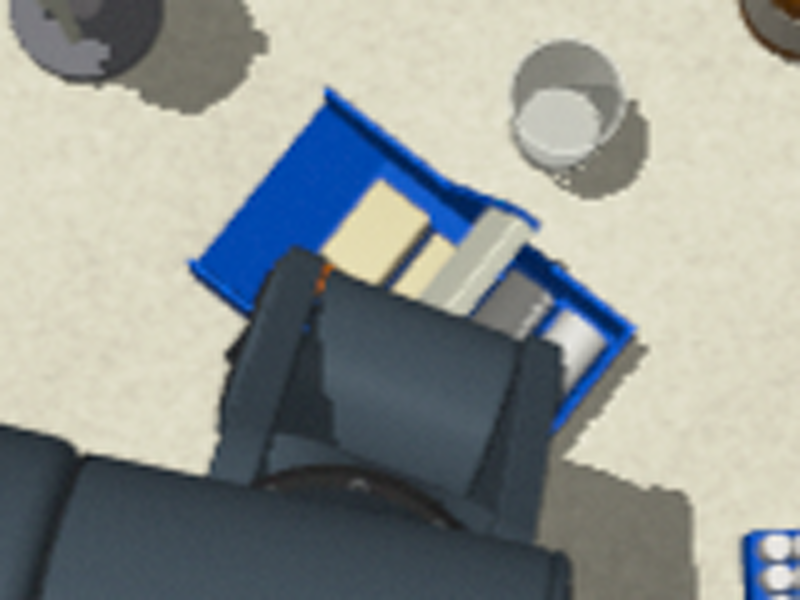

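>>> drive_tool([
  [[0, 0, -40, 0], [0, 0, -80, 0], [0, 0, -110, 0], [0, 0, -110, 0]],
], jaw=0)

```text
t: 5.92
tcp_pos: [0.4501, 0.0375, 0.2066]
tool_rot: [0.324, 0.945, 0.046, 0.015]
force: [1.4, -0.4, 0.5]
finger_gap: 0.0
gripper_force: 0.0
```

```bash
python3 -c "
from h import *
go([.530,-.106,.2],52.1); go([.530,-.106,.035],52.1)"
```

```text
delta [-151.2, -64.7, -0.1, 0.001] len 164 tilt 5.58 az 53.7 tcp [0.4501 0.0375 0.2066] q [-0.226  0.313  1.923  0.117  0.87  -1.211] t 5.9167 F [ 1.4 -0.4  0.5] gap 0.0 0.0
delta [-151.6, -80.7, 164.1, 0.001] len 238 tilt 5.58 az 53.7 tcp [0.4501 0.0375 0.2066] q [-0.226  0.313  1.923  0.117  0.87  -1.211] t 5.9167 F [ 1.4 -0.4  0.5] gap 0.0 0.0
```

>>> drive_tool([
  [[-152, -65, 0, 0], [-152, -65, 0, 0], [-152, -65, 0, 0], [-152, -65, 0, 0], [-152, -65, 0, 0]],
])

```text
t: 6.33
tcp_pos: [0.5317, -0.1135, 0.193]
tool_rot: [0.326, 0.944, 0.044, 0.013]
force: [0.5, 0.0, 0.4]
finger_gap: -0.003
gripper_force: 0.0
```

>>> drive_tool([
  [[0, -4, 40, 0], [0, -8, 80, 0], [0, -12, 120, 0], [0, -12, 120, 0], [0, -12, 120, 0]],
])

```text
t: 6.75
tcp_pos: [0.5217, -0.1042, 0.0694]
tool_rot: [0.324, 0.945, 0.046, 0.004]
force: [1.1, 0.6, 0.8]
finger_gap: 0.003
gripper_force: 0.0
```

```bash
python3 -c "
from h import *
go([.530,-.106,.035],52.1)"
```

```text
delta [-8.4, 0.7, 34.4, -0.0] len 35 tilt 5.29 az 66.0 tcp [ 0.5217 -0.1042  0.0694] q [-0.46   0.653  1.809  0.146  0.689 -1.483] t 6.75 F [1.1 0.6 0.8] gap 0.2 0.0
```

>>> drive_tool([
  [[-6, 1, 17, 0], [-6, 0, 34, 0], [-6, 0, 34, 0], [-6, 0, 34, 0]],
])

```text
t: 7.08
tcp_pos: [0.5304, -0.1059, 0.0396]
tool_rot: [0.324, 0.945, 0.045, 0.009]
force: [-0.1, 0.0, -0.1]
finger_gap: -0.002
gripper_force: 0.0
```

```bash
python3 -c "
from h import *
go([.530,-.106,.035],52.1)"
```

```text
delta [0.2, -0.7, 4.6, 0.001] len 5 tilt 5.3 az 60.3 tcp [ 0.5304 -0.1059  0.0396] q [-0.456  0.712  1.804  0.158  0.626 -1.495] t 7.0833 F [-0.1  0.  -0.1] gap -0.2 0.0
```

>>> drive_tool([
  [[9, 0, 3, 0], [18, -2, 3, 0.06], [27, -6, 3, 0.13], [37, -11, 3, 0.2], [47, -17, 3, 0.28]],
])

```text
t: 7.5
tcp_pos: [0.4826, -0.09, 0.0354]
tool_rot: [0.454, 0.89, 0.046, 0.003]
force: [0.6, -0.4, -0.3]
finger_gap: -0.003
gripper_force: 0.5
```

>>> drive_tool([
  [[8, -4, 0, 0.06], [16, -8, 0, 0.12], [24, -12, 0, 0.19], [31, -16, 0, 0.25], [38, -20, 0, 0.3]],
])

```text
t: 7.92
tcp_pos: [0.4437, -0.071, 0.035]
tool_rot: [0.581, 0.812, 0.046, -0.004]
force: [0.8, -0.7, 1.0]
finger_gap: -0.003
gripper_force: 0.5
```

>>> drive_tool([
  [[-20, 0, 0, 0], [-20, 0, -40, 0], [-20, 0, -80, 0], [-20, 0, -120, 0], [-20, 0, -120, 0]],
])

```text
t: 8.33
tcp_pos: [0.4477, -0.1015, 0.1585]
tool_rot: [0.58, 0.813, 0.046, 0.001]
force: [1.0, 0.6, 0.2]
finger_gap: -0.002
gripper_force: 0.0
```

Run:
```python
from h import *
go([.4,-.2,.3],20)
w=vision.snapshot('wrist')[:,:,::-1]; t=vision.snapshot('top')[:,:,::-1]
t=cv2.resize(t[120:300,220:460],(400,300)); w=cv2.resize(w,(400,300))
cv2.imwrite('pics/wt3.png',np.hstack([t,w]))
```

```text
delta [-69.9, -66.0, -150.9, -0.02] len 179 tilt 5.31 az 53.6 tcp [ 0.4477 -0.1015  0.1585] q [-0.529  0.418  1.939  0.131  0.78  -0.954] t 8.3333 F [1.  0.6 0.2] gap -0.2 0.0
```

View pics/wt3.png

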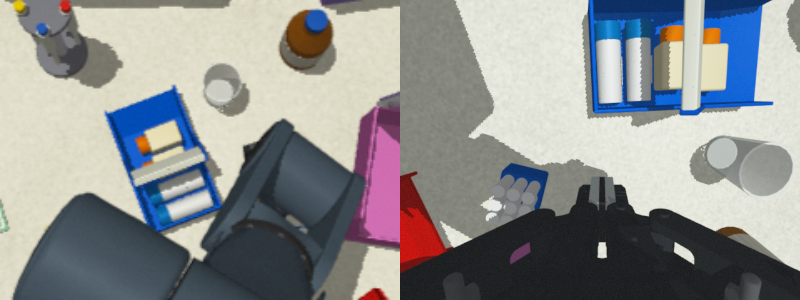

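Run:
```python
from fit import *
px=np.array([[322,172.2],[284.2,189],[352.6,249],[314.8,258]])
p,e=fitn("top",TR,px,[.5,0,.3]); print(p,np.degrees(p[2]),e)
# FK fit
D=[([1.03246730,.528473351,1.43391635,-2.6e-5,1.18139338,-.178489712],[.2196738,.58434975,.23032474],[.178945464,.983858385,-.00102990992,-.000372726202]),
([1.0174414,.42039799,.21796597,.00582999,2.48262031,-.18896709],[.20481599,.54478674,.76093868],None),
([.99967645,.35928931,.2180237,.01349059,2.52505832,-.20013455],[.18995996,.50525298,.79413627],None),
([.95339507,.24524017,.21801531,.02650758,2.62684648,-.23428151],[.15821985,.42127147,.84775139],None),
([.92703599,.18379147,.2182922,.03344262,2.64598854,-.25335069],[.14355527,.38410016,.87273368],None),
([-.284,.318,1.716,.102,1.095,-1.24],[.5067,-.0045,.26],[.324,.945,.046,.005]),
([-.272,.582,1.874,.142,.692,-1.292],[.5017,.003,.0943],[.324,.945,.045,-.004]),
([-.199,.54,2.023,.169,.56,-1.254],[.4467,.05,.0925],None),
([-.226,.313,1.923,.117,.87,-1.211],[.4501,.0375,.2066],None),
([-.456,.712,1.804,.158,.626,-1.495],[.5304,-.1059,.0396],None),
([-.529,.418,1.939,.131,.78,-.954],[.4477,-.1015,.1585],[.58,.813,.046,.001])]
def FK(q,v):
    h,a1,d,L1,e,L2,d5,L3=v
    ry=lambda a:R.from_euler('y',a).as_matrix(); rz=lambda a:R.from_euler('z',a).as_matrix()
    M=rz(q[0]); p=np.array([0,0,h])+M@[a1,d,0]
    M=M@ry(q[1]); p=p+M@[0,0,L1]
    M=M@ry(q[2]); p=p+M@[e,0,L2]
    M=M@rz(q[3]); M=M@ry(q[4]); p=p+M@[0,d5,0]
    M=M@rz(q[5]); return p+M@[0,0,L3],M
f=lambda v:np.ravel([FK(q,v)[0]-p for q,p,_ in D])
r=least_squares(f,[.3,0,.11,.4,0,.4,0,.2]); print(r.x.round(4),np.abs(r.fun).max())
for q,p,o in D:
    if o: print(FK(q,r.x)[1].round(2).tolist(),R.from_quat(o).as_matrix().round(2).tolist())
```

```text
[0.48355818 0.01687464 0.38862575] 22.26661545656285 [[ 2.9 -0.1]
 [-1.7 -0.1]
 [ 1.9 -4. ]
 [-3.1  4.1]]
[ 2.732e-01  1.000e-04  1.119e-01  5.879e-01  1.140e-01  3.917e-01
 -9.000e-04  2.956e-01] 0.00039923859133256245
[[-0.35, -0.94, -0.0], [-0.94, 0.35, -0.0], [0.0, 0.0, -1.0]] [[-0.94, 0.35, -0.0], [0.35, 0.94, -0.0], [0.0, -0.0, -1.0]]
[[-0.61, -0.79, 0.04], [-0.79, 0.61, 0.08], [-0.09, 0.02, -1.0]] [[-0.79, 0.61, 0.04], [0.61, 0.79, 0.08], [0.02, 0.09, -1.0]]
[[-0.61, -0.79, 0.02], [-0.79, 0.61, 0.09], [-0.08, 0.04, -1.0]] [[-0.79, 0.61, 0.02], [0.61, 0.79, 0.09], [0.04, 0.08, -1.0]]
[[-0.94, -0.33, 0.05], [-0.32, 0.94, 0.07], [-0.08, 0.05, -1.0]] [[-0.33, 0.94, 0.06], [0.94, 0.32, 0.07], [0.05, 0.08, -1.0]]
```

```bash
cat > kin.py <<'E'
from fit import *
V=[.2732,.0001,.1119,.5879,.114,.3917,-.0009,.2956]
LO=np.array([-3.08,-.75,.22,-1.43,0,-2.85]);HI=np.array([3.08,2.2,2.44,4.57,2.65,2.85])
def FK(q,v=V):
    h,a1,d,L1,e,L2,d5,L3=v
    ry=lambda a:R.from_euler('y',a).as_matrix(); rz=lambda a:R.from_euler('z',a).as_matrix()
    M=rz(q[0]); p=np.array([0,0,h])+M@[a1,d,0]
    M=M@ry(q[1]); p=p+M@[0,0,L1]
    M=M@ry(q[2]); p=p+M@[e,0,L2]
    M=M@rz(q[3]); M=M@ry(q[4]); p=p+M@[0,d5,0]
    M=M@rz(q[5]+np.pi/2); return p+M@[0,0,L3],M
def IK(p,M,q0):
    f=lambda q:np.r_[(FK(q)[0]-p)*3,R.from_matrix(FK(q)[1].T@M).as_rotvec()]
    r=least_squares(f,np.clip(q0,LO+1e-3,HI-1e-3),bounds=(LO,HI)); return r.x,np.abs(r.fun).max()
def tool(beta,az,turn):  # tool y yaw=az+pi at turn=0 when ypi
    z=np.array([np.sin(beta)*np.cos(az),np.sin(beta)*np.sin(az),-np.cos(beta)])
    x=np.array([-np.sin(az),np.cos(az),0]); y=np.cross(z,x)
    return np.c_[x,y,z]@R.from_euler('z',turn).as_matrix()
E
python3 - <<'E'
from kin import *
b=np.radians(34);az=np.radians(18.1)
print("lid tab z.3",px2w("top",(511,181),.3), "hinge", np.array([.469,-.36])+.095*np.array([np.cos(-.142),np.sin(-.142)]))
def show(n,p,turn,q0):
    q,e=IK(np.array(p),tool(b,az,turn),q0); print(n,round(turn,2),q.round(2),round(e,4)); return q
q0=np.array([-.2,.5,1.9,.3,1.,-.5])
print(tool(b,az,0).round(2).tolist())
g=[.484+.01,.017,.09]
q=show("grasp",g,0,q0); q2=show("lift",[.45,.0,.28],0,q)
m=show("mat",[.46,.36,.1],0,q2); show("mat hi",[.46,.36,.25],0,m)
for s in(1,-1):
    qq=show("bin",[.42,-.36,.30],0,q2)
    for k in range(1,7): qq=show("bin",[.42,-.36,.26],s*k*np.pi/6,qq)
E
```

```text
lid tab z.3 [ 0.54714561 -0.37275346  0.3       ] hinge [ 0.56304382 -0.37344471]
[[-0.31, 0.79, 0.53], [0.95, 0.26, 0.17], [0.0, 0.56, -0.83]]
grasp 0 [-0.44  0.65  2.3   2.12  0.47 -2.84] 0.0
lift 0 [-0.56  0.07  2.18  0.79  0.65 -1.46] 0.0
mat 0 [ 0.46  0.59  2.02  2.14  0.   -2.02] 0.0723
mat hi 0 [ 0.45  0.35  2.08  2.96  0.   -2.85] 0.1078
bin 0 [-1.23  0.32  1.74  0.66  1.16 -1.85] 0.0
bin 0.52 [-1.23  0.38  1.79  0.69  1.07 -1.39] 0.0
bin 1.05 [-1.23  0.38  1.79  0.69  1.07 -0.87] 0.0
bin 1.57 [-1.23  0.38  1.79  0.69  1.07 -0.35] 0.0
bin 2.09 [-1.23  0.38  1.79  0.69  1.07  0.18] 0.0
bin 2.62 [-1.23  0.38  1.79  0.69  1.07  0.7 ] 0.0
bin 3.14 [-1.23  0.38  1.79  0.69  1.07  1.22] 0.0
bin 0 [-1.23  0.32  1.74  0.66  1.16 -1.85] 0.0
bin -0.52 [-1.23  0.38  1.79  0.69  1.07 -2.44] 0.0
bin -1.05 [-1.2   0.37  1.76  0.63  1.09 -2.85] 0.0411
bin -1.57 [-1.    0.33  1.67  0.38  1.04 -2.85] 0.2435
bin -2.09 [-0.77  0.29  1.82  0.01  0.66 -2.85] 0.4923
bin -2.62 [-0.8   0.37  2.14 -0.74  0.   -2.83] 0.6146
bin -3.14 [-0.8   0.37  2.14 -1.24  0.   -2.85] 0.5636
```

Run:
```python
from kin import *
az=np.radians(18.1)
for bd in (30,34):
    b=np.radians(bd)
    def show(n,p,turn,q0):
        best=None
        for k in range(14):
            s=q0 if k==0 else np.array([q0[0],.5,1.8,-1+.45*k,.5,np.clip(q0[5]-(-1+.45*k-q0[3]),-2.8,2.8)])
            q,e=IK(np.array(p),tool(b,az,turn),s)
            if best is None or e<best[1]-1e-4: best=(q,e)
            if e<1e-5: break
        print(bd,n,best[0].round(2),round(best[1],4)); return best[0]
    q=show("grasp",[.494,.02,.09],np.pi,[-.44,.65,2.3,2.12,.47,.3])
    for z in(.09,.11,.15,.2,.28): q=show("lift%g"%z,[.494-.01,.02,z],np.pi,q)
    b0=show("bin",[.42,-.36,.3],np.pi,q)
    for x,y in((.46,.36),(.484,.363),(.52,.37)):
        for z in(.28,.2,.14,.1): q=show("mat%g,%g"%(x,z),[x,y,z],np.pi,q)
```

```text
30 grasp [-0.4   0.61  2.25  1.93  0.36  0.54] 0.0
30 lift0.09 [-0.41  0.61  2.27  1.98  0.37  0.48] 0.0
30 lift0.11 [-0.41  0.55  2.26  1.8   0.35  0.68] 0.0
30 lift0.15 [-0.41  0.43  2.23  1.37  0.34  1.13] 0.0
30 lift0.2 [-0.4   0.3   2.17  0.94  0.42  1.59] 0.0
30 lift0.28 [-0.4   0.13  2.06  0.59  0.63  1.99] 0.0
30 bin [-1.2   0.31  1.72  0.58  1.15  1.38] 0.0
30 mat0.46,0.28 [0.37 0.26 1.95 0.33 0.37 2.85] 0.1482
30 mat0.46,0.2 [ 0.5   0.45  2.07  4.57  0.07 -1.28] 0.1092
30 mat0.46,0.14 [ 0.51  0.55  2.04  4.57  0.09 -1.26] 0.0448
30 mat0.46,0.1 [ 0.52  0.62  2.02  4.57  0.1  -1.25] 0.0049
30 mat0.484,0.28 [0.36 0.29 1.9  0.32 0.4  2.85] 0.1456
30 mat0.484,0.2 [0.4  0.43 1.97 0.36 0.18 2.85] 0.1098
30 mat0.484,0.14 [ 0.49  0.57  2.01  4.57  0.08 -1.28] 0.0573
30 mat0.484,0.1 [ 0.5   0.64  1.98  4.57  0.09 -1.27] 0.0179
30 mat0.52,0.28 [0.35 0.33 1.83 0.31 0.43 2.85] 0.1445
30 mat0.52,0.2 [0.39 0.46 1.9  0.34 0.23 2.85] 0.1125
30 mat0.52,0.14 [ 0.46  0.6   1.95  4.57  0.06 -1.3 ] 0.0788
30 mat0.52,0.1 [ 0.47  0.66  1.93  4.57  0.07 -1.3 ] 0.0404
34 grasp [-0.43  0.65  2.3   2.
[... 337 characters left out ...]

34 mat0.46,0.28 [0.39 0.26 1.99 0.35 0.26 2.85] 0.1334
34 mat0.46,0.2 [ 0.52  0.44  2.06  4.57  0.1  -1.27] 0.0635
34 mat0.46,0.14 [ 0.53  0.54  2.03  4.56  0.12 -1.24] 0.0
34 mat0.46,0.1 [ 0.53  0.63  2.06  3.89  0.18 -0.56] 0.0
34 mat0.484,0.28 [0.38 0.29 1.94 0.34 0.28 2.85] 0.1308
34 mat0.484,0.2 [ 0.49  0.46  2.03  4.57  0.09 -1.29] 0.0738
34 mat0.484,0.14 [ 0.51  0.56  2.    4.57  0.11 -1.27] 0.0107
34 mat0.484,0.1 [ 0.51  0.64  2.01  4.    0.14 -0.7 ] 0.0
34 mat0.52,0.28 [0.37 0.33 1.87 0.32 0.32 2.85] 0.1299
34 mat0.52,0.2 [ 0.47  0.5   1.97  4.57  0.07 -1.31] 0.0919
34 mat0.52,0.14 [ 0.48  0.59  1.94  4.57  0.09 -1.29] 0.0305
34 mat0.52,0.1 [ 0.49  0.66  1.93  4.37  0.1  -1.09] 0.0
```

Run:
```python
from kin import *
az=np.radians(18.1)
for bd in (32,35):
    b=np.radians(bd)
    def show(n,p,turn,q0):
        best=None
        for k in range(16):
            s=q0 if k==0 else np.array([q0[0],.5,1.8,-1.4+.4*k,.3,np.clip(q0[5]-(-1.4+.4*k-q0[3]),-2.8,2.8)])
            q,e=IK(np.array(p),tool(b,az,turn),s)
            if best is None or e<best[1]-1e-4: best=(q,e)
            if e<1e-5: break
        print(bd,n,best[0].round(2),round(best[1],4)); return best[0]
    q=[-.44,.65,2.3,2.12,.47,-2.84]
    for z in(.08,.09,.11,.15,.2,.28): q=show("lift%g"%z,[.494-.01,.02,z],0,q)
    q=show("bin",[.42,-.36,.3],0,q)
    q=show("mid",[.45,0,.3],0,q)
    for x,y in((.46,.36),(.484,.363)):
        for z in(.35,.28,.2,.16,.12,.1): q=show("mat%g,%g"%(x,z),[x,y,z],0,q)
```

```text
32 lift0.08 [-0.43  0.66  2.3   2.14  0.44 -2.85] 0.0017
32 lift0.09 [-0.43  0.63  2.3   2.09  0.42 -2.79] 0.0
32 lift0.11 [-0.43  0.57  2.29  1.93  0.39 -2.62] 0.0
32 lift0.15 [-0.42  0.45  2.25  1.54  0.37 -2.2 ] 0.0
32 lift0.2 [-0.42  0.31  2.2   1.08  0.42 -1.7 ] 0.0
32 lift0.28 [-0.42  0.12  2.09  0.68  0.61 -1.24] 0.0
32 bin [-1.21  0.31  1.73  0.62  1.15 -1.81] 0.0
32 mid [-0.53  0.03  2.12  0.65  0.71 -1.29] 0.0
32 mat0.46,0.35 [ 0.53  0.18  1.77 -0.19  0.65  0.33] 0.0
32 mat0.46,0.28 [ 0.53  0.27  1.87 -0.26  0.46  0.41] 0.0
32 mat0.46,0.2 [ 0.53  0.41  1.96 -0.48  0.25  0.65] 0.0
32 mat0.46,0.16 [ 0.53  0.49  2.   -0.83  0.15  1.01] 0.0
32 mat0.46,0.12 [ 0.53  0.57  2.01 -1.43  0.11  1.61] 0.0103
32 mat0.46,0.1 [ 0.53  0.61  2.   -1.43  0.11  1.62] 0.0315
32 mat0.484,0.35 [ 0.51  0.21  1.73 -0.17  0.66  0.3 ] 0.0
32 mat0.484,0.28 [ 0.51  0.3   1.83 -0.23  0.47  0.37] 0.0
32 mat0.484,0.2 [ 0.51  0.43  1.92 -0.4   0.26  0.56] 0.0
32 mat0.484,0.16 [ 0.51  0.51  1.95 -0.66  0.17  0.82] 0.0
32 mat0.484,0.12 [ 0.51  0.59  1.98 -1.34  0.1   1.51] 0.0
32 mat0.484,0.1 [ 0.51  0.63  
[... 468 characters left out ...]
,0.35 [ 0.54  0.17  1.81 -0.23  0.57  0.38] 0.0
35 mat0.46,0.28 [ 0.54  0.27  1.91 -0.34  0.38  0.5 ] 0.0
35 mat0.46,0.2 [ 0.54  0.42  2.   -0.79  0.18  0.96] 0.0
35 mat0.46,0.16 [ 0.54  0.5   2.03 -1.43  0.13  1.61] 0.004
35 mat0.46,0.12 [ 0.54  0.57  2.01 -1.43  0.13  1.62] 0.0482
35 mat0.46,0.1 [ 0.54  0.6   1.99 -1.43  0.13  1.62] 0.0694
35 mat0.484,0.35 [ 0.52  0.2   1.77 -0.21  0.58  0.34] 0.0
35 mat0.484,0.28 [ 0.52  0.3   1.87 -0.3   0.39  0.44] 0.0
35 mat0.484,0.2 [ 0.51  0.44  1.95 -0.65  0.19  0.81] 0.0
35 mat0.484,0.16 [ 0.51  0.52  1.99 -1.26  0.12  1.42] 0.0
35 mat0.484,0.12 [ 0.52  0.59  1.97 -1.43  0.11  1.6 ] 0.035
35 mat0.484,0.1 [ 0.52  0.62  1.96 -1.43  0.11  1.6 ] 0.0559
```

```bash
python3 -c "
from h import *
go([.46,-.08,.36]);d=go([.82,.272,.46],20)
M=R.from_quat(manip.sense()['tool_rot']).as_matrix();print('d2',M.T@np.array([.36,.352,.1])*1000)"
```

```text
delta [25.9, 35.0, -202.5] len 207 tilt 5.29 az 58.7 tcp [ 0.4451 -0.0998  0.1544] q [-0.529  0.425  1.944  0.132  0.775 -0.954] t 8.4333 F [-0.3  0.5  0. ] gap 0.2 0.0
delta [246.3, 495.4, -257.1, -0.02] len 610 tilt 5.29 az 58.7 tcp [ 0.4451 -0.0998  0.1544] q [-0.529  0.425  1.944  0.132  0.775 -0.954] t 8.4333 F [-0.3  0.5  0. ] gap 0.2 0.0
d2 [220.38184599 460.38110222 -54.63591015]
```

>>> drive_tool([
  [[26, 35, -203, 0], [26, 35, -203, 0], [26, 35, -203, 0], [26, 35, -203, 0], [26, 35, -203, 0]],
], jaw=50)

```text
t: 8.85
tcp_pos: [0.459, -0.0791, 0.3586]
tool_rot: [0.58, 0.813, 0.045, -0.008]
force: [0.7, -0.4, -0.7]
finger_gap: 0.584
gripper_force: 0.0
```

>>> drive_tool([
  [[85, 178, -21, 0], [85, 178, -21, 0], [85, 178, -21, 0], [85, 178, -21, 0], [85, 178, -21, 0]],
])

```text
t: 9.27
tcp_pos: [0.6006, 0.0583, 0.395]
tool_rot: [0.58, 0.813, 0.046, -0.008]
force: [0.3, 0.0, 0.2]
finger_gap: 0.586
gripper_force: 0.0
```

>>> drive_tool([
  [[85, 178, -21, 0], [85, 178, -21, 0], [85, 178, -21, 0], [85, 178, -21, 0], [85, 178, -21, 0]],
])

```text
t: 9.68
tcp_pos: [0.74, 0.1943, 0.4321]
tool_rot: [0.58, 0.814, 0.045, -0.008]
force: [0.2, -0.5, 0.1]
finger_gap: 0.583
gripper_force: 0.0
```

>>> drive_tool([
  [[50, 104, -12, 0], [50, 104, -12, 0], [50, 104, -12, 0], [50, 104, -12, 0], [50, 104, -12, 0]],
])

```text
t: 10.1
tcp_pos: [0.8213, 0.2728, 0.4488]
tool_rot: [0.58, 0.814, 0.043, -0.01]
force: [-0.5, 0.7, -0.7]
finger_gap: 0.586
gripper_force: 0.0
```

```bash
python3 -c "
from h import *
s=manip.sense();go(s['tcp_pos']+[.196,.04,0])"
```

```text
delta [-26.5, 198.0, 9.8] len 200 tilt 5.01 az 67.5 tcp [0.8213 0.2728 0.4488] q [ 0.166  0.85   0.235  0.082  2.009 -0.13 ] t 10.1 F [-0.5  0.7 -0.7] gap 50.1 0.0
```

>>> drive_tool([
  [[-27, 205, 10, 0], [-27, 205, 10, 0], [-27, 205, 10, 0], [-27, 205, 10, 0], [-27, 205, 10, 0]],
])

```text
t: 10.52
tcp_pos: [0.8615, 0.2688, 0.4002]
tool_rot: [0.581, 0.812, 0.056, 0.001]
force: [-0.3, -0.7, -0.4]
finger_gap: 0.587
gripper_force: 0.0
```

>>> drive_tool([
  [[-27, 205, 10, 0], [-27, 205, 10, 0], [-27, 205, 10, 0], [-27, 205, 10, 0], [-27, 205, 10, 0]],
])

```text
t: 10.93
tcp_pos: [0.8935, 0.2677, 0.3553]
tool_rot: [0.581, 0.811, 0.069, 0.011]
force: [0.1, 1.1, -0.2]
finger_gap: 0.585
gripper_force: 0.0
```

```bash
python3 -c "
from h import *
s=manip.sense();go(s['tcp_pos']+[.196,.04,0])"
```

```text
delta [-26.1, 197.0, 23.1] len 200 tilt 8.01 az 45.6 tcp [0.8935 0.2677 0.3553] q [ 0.145  0.967  0.22   0.088  1.842 -0.155] t 10.9333 F [ 0.1  1.1 -0.2] gap 50.0 0.0
```

>>> drive_tool([
  [[-25, 192, -60, 0], [-25, 192, -60, 0], [-25, 192, -60, 0], [-25, 192, -60, 0], [-25, 192, -60, 0]],
])

```text
t: 11.35
tcp_pos: [0.904, 0.2584, 0.3641]
tool_rot: [0.58, 0.81, 0.083, 0.022]
force: [0.2, -0.1, -0.4]
finger_gap: 0.585
gripper_force: 0.0
```

>>> drive_tool([
  [[-25, 192, -60, 0], [-25, 192, -60, 0], [-25, 192, -60, 0], [-25, 192, -60, 0], [-25, 192, -60, 0]],
])

```text
t: 11.77
tcp_pos: [0.9125, 0.25, 0.3713]
tool_rot: [0.58, 0.809, 0.095, 0.031]
force: [-1.5, -0.2, 0.0]
finger_gap: 0.585
gripper_force: 0.0
```

>>> drive_tool([
  [[-25, 192, -60, 0], [-25, 192, -60, 0], [-25, 192, -60, 0], [-25, 192, -60, 0], [-25, 192, -60, 0]],
])

```text
t: 12.18
tcp_pos: [0.9196, 0.2421, 0.3829]
tool_rot: [0.579, 0.807, 0.107, 0.041]
force: [0.1, -0.6, -0.5]
finger_gap: 0.582
gripper_force: 0.0
```

```bash
python3 -c "
from h import *
s=manip.sense();go(s['tcp_pos']+[.196,.04,0]);go(s['tcp_pos']+[.196*.91,.04*.91,.082])"
```

```text
delta [-25.9, 193.8, 42.4] len 200 tilt 13.16 az 33.1 tcp [0.9196 0.2421 0.3829] q [ 0.108  0.942  0.219  0.106  1.774 -0.185] t 12.1833 F [ 0.1 -0.6 -0.5] gap 49.7 0.0
delta [-18.9, 194.4, -41.3] len 200 tilt 13.16 az 33.1 tcp [0.9196 0.2421 0.3829] q [ 0.108  0.942  0.219  0.106  1.774 -0.185] t 12.1833 F [ 0.1 -0.6 -0.5] gap 49.7 0.0
```

>>> drive_tool([
  [[-5, 200, -38, 0], [-5, 200, -38, 0], [-5, 200, -38, 0], [-5, 200, -38, 0], [-5, 200, -38, 0]],
])

```text
t: 12.6
tcp_pos: [0.9273, 0.2502, 0.3839]
tool_rot: [0.579, 0.805, 0.119, 0.051]
force: [-0.2, -0.0, -1.4]
finger_gap: 0.585
gripper_force: 0.0
```

>>> drive_tool([
  [[-5, 200, -32, 0], [-5, 200, -32, 0], [-5, 200, -32, 0], [-5, 200, -32, 0], [-5, 200, -32, 0]],
])

```text
t: 13.02
tcp_pos: [0.9352, 0.257, 0.3864]
tool_rot: [0.578, 0.803, 0.131, 0.061]
force: [0.2, 0.3, 0.2]
finger_gap: 0.585
gripper_force: 0.0
```

>>> drive_tool([
  [[-5, 200, -25, 0], [-5, 200, -25, 0], [-5, 200, -25, 0], [-5, 200, -25, 0], [-5, 200, -25, 0]],
])

```text
t: 13.43
tcp_pos: [0.9434, 0.2632, 0.3887]
tool_rot: [0.577, 0.801, 0.144, 0.071]
force: [-0.1, 0.7, -0.6]
finger_gap: 0.589
gripper_force: 0.0
```

>>> drive_tool([
  [[-5, 200, -18, 0], [-5, 200, -18, 0], [-5, 200, -18, 0], [-5, 200, -18, 0], [-5, 200, -18, 0]],
])

```text
t: 13.85
tcp_pos: [0.9517, 0.2691, 0.3909]
tool_rot: [0.576, 0.798, 0.156, 0.081]
force: [0.5, 0.2, -1.1]
finger_gap: 0.588
gripper_force: 0.0
```

>>> drive_tool([
  [[-5, 200, -11, 0], [-5, 200, -11, 0], [-5, 200, -11, 0], [-5, 200, -11, 0], [-5, 200, -11, 0]],
])

```text
t: 14.27
tcp_pos: [0.9602, 0.2747, 0.3931]
tool_rot: [0.575, 0.796, 0.169, 0.091]
force: [0.0, 1.2, -0.3]
finger_gap: 0.587
gripper_force: 0.0
```

```bash
python3 -c "
from h import *
s=manip.sense();go(s['tcp_pos']+[.196,.04,0]);go(s['tcp_pos']+[.196*.91,.04*.91,.082])"
```

```text
delta [-25.5, 184.5, 73.1] len 200 tilt 22.13 az 25.8 tcp [0.9602 0.2747 0.3931] q [ 0.132  0.946  0.219  0.118  1.608 -0.161] t 14.2667 F [ 0.   1.2 -0.3] gap 50.1 0.0
delta [-19.2, 198.5, -9.5] len 200 tilt 22.13 az 25.8 tcp [0.9602 0.2747 0.3931] q [ 0.132  0.946  0.219  0.118  1.608 -0.161] t 14.2667 F [ 0.   1.2 -0.3] gap 50.1 0.0
```

>>> drive_tool([
  [[-90, 190, -5, 0], [-90, 190, -5, 0], [-90, 190, -5, 0], [-90, 190, -5, 0], [-90, 190, -5, 0]],
])

```text
t: 14.68
tcp_pos: [0.9833, 0.2247, 0.3913]
tool_rot: [0.574, 0.792, 0.181, 0.102]
force: [0.3, -0.4, 0.0]
finger_gap: 0.587
gripper_force: 0.0
```

>>> drive_tool([
  [[-50, 200, 0, 0], [-50, 200, 0, 0], [-50, 200, 0, 0], [-50, 200, 0, 0], [-50, 200, 0, 0]],
])

```text
t: 15.1
tcp_pos: [0.9957, 0.2109, 0.3937]
tool_rot: [0.572, 0.789, 0.193, 0.113]
force: [0.0, 0.6, -0.2]
finger_gap: 0.585
gripper_force: 0.0
```

>>> drive_tool([
  [[-30, 200, 6, 0], [-30, 200, 6, 0], [-30, 200, 6, 0], [-30, 200, 6, 0], [-30, 200, 6, 0]],
])

```text
t: 15.52
tcp_pos: [1.005, 0.2091, 0.3974]
tool_rot: [0.57, 0.786, 0.204, 0.123]
force: [0.1, -0.6, -0.0]
finger_gap: 0.586
gripper_force: 0.0
```

>>> drive_tool([
  [[-30, 200, 12, 0], [-30, 200, 12, 0], [-30, 200, 12, 0], [-30, 200, 12, 0], [-30, 200, 12, 0]],
])

```text
t: 15.93
tcp_pos: [1.0143, 0.2068, 0.4015]
tool_rot: [0.569, 0.782, 0.216, 0.134]
force: [-0.1, 0.0, -0.8]
finger_gap: 0.585
gripper_force: 0.0
```

```bash
python3 -c "
from h import *
s=manip.sense();go(s['tcp_pos']+[.196,.04,0]);go(s['tcp_pos']+[.196*.91,.04*.91,.082])"
```

```text
delta [-24.2, 173.5, 96.6] len 200 tilt 29.41 az 22.1 tcp [1.0143 0.2068 0.4015] q [ 0.046  0.955  0.219  0.165  1.48  -0.241] t 15.9333 F [-0.1  0.  -0.8] gap 49.9 0.0
delta [-19.1, 198.1, 16.5] len 200 tilt 29.41 az 22.1 tcp [1.0143 0.2068 0.4015] q [ 0.046  0.955  0.219  0.165  1.48  -0.241] t 15.9333 F [-0.1  0.  -0.8] gap 49.9 0.0
```

>>> drive_tool([
  [[-130, 165, 18, 0], [-130, 165, 18, 0], [-130, 165, 18, 0], [-130, 165, 18, 0], [-130, 165, 18, 0]],
])

```text
t: 16.35
tcp_pos: [1.0359, 0.136, 0.3964]
tool_rot: [0.569, 0.778, 0.225, 0.145]
force: [0.0, -0.7, 0.6]
finger_gap: 0.586
gripper_force: 0.0
```

>>> drive_tool([
  [[-100, 185, 18, 0], [-100, 185, 18, 0], [-100, 185, 18, 0], [-100, 185, 18, 0], [-100, 185, 18, 0]],
])

```text
t: 16.77
tcp_pos: [1.0471, 0.1011, 0.4007]
tool_rot: [0.566, 0.774, 0.236, 0.157]
force: [-0.2, -0.4, 0.3]
finger_gap: 0.589
gripper_force: 0.0
```

```bash
python3 -c "
from h import *
s=manip.sense();go(s['tcp_pos']+[.196,.04,0]);go([.49,.02,.3])
print(R.from_quat(s['tool_rot']).as_matrix().round(3))"
```

```text
delta [-22.7, 167.1, 107.6] len 200 tilt 32.97 az 20.2 tcp [1.0471 0.1011 0.4007] q [-0.073  0.967  0.219  0.229  1.426 -0.353] t 16.7667 F [-0.2 -0.4  0.3] gap 50.3 0.0
delta [93.2, -521.6, -215.3] len 572 tilt 32.97 az 20.2 tcp [1.0471 0.1011 0.4007] q [-0.073  0.967  0.219  0.229  1.426 -0.353] t 16.7667 F [-0.2 -0.4  0.3] gap 50.3 0.0
[[-0.31   0.802  0.511]
 [ 0.95   0.248  0.187]
 [ 0.024  0.544 -0.839]]
```

Run:
```python
from kin import *
s=manip.sense(); M=R.from_quat(s['tool_rot']).as_matrix()@R.from_euler('z',-.044).as_matrix()
q=s['q']
for t in np.linspace(0,1,7)[1:]:
    p=s['tcp_pos']*(1-t)+np.array([.45,.004,.27])*t; q,e=IK(p,M,q); print(p.round(2),q.round(2),round(e,3))
for p in([.45,.004,.2],[.45,.004,.163],[.475,.013,.13],[.489,.018,.097]): q,e=IK(np.array(p),M,q); print(p,q.round(2),round(e,3))
go([.45,.004,.27])
```

```text
[0.95 0.08 0.38] [-0.1   0.73  0.77  0.27  1.13 -0.51] 0.0
[0.85 0.07 0.36] [-0.14  0.57  1.14  0.32  0.95 -0.62] 0.0
[0.75 0.05 0.34] [-0.19  0.43  1.44  0.4   0.81 -0.75] 0.0
[0.65 0.04 0.31] [-0.26  0.31  1.7   0.5   0.71 -0.93] 0.0
[0.55 0.02 0.29] [-0.37  0.2   1.94  0.64  0.64 -1.17] 0.0
[0.45 0.   0.27] [-0.55  0.1   2.18  0.79  0.64 -1.49] 0.0
[0.45, 0.004, 0.2] [-0.55  0.28  2.28  1.17  0.48 -1.94] 0.0
[0.45, 0.004, 0.163] [-0.55  0.4   2.32  1.49  0.44 -2.3 ] 0.0
[0.475, 0.013, 0.13] [-0.48  0.51  2.3   1.75  0.42 -2.51] 0.0
[0.489, 0.018, 0.097] [-0.45  0.62  2.29  1.98  0.44 -2.73] 0.0
delta [89.7, -573.9, -213.6] len 619 tilt 32.97 az 20.2 tcp [1.0471 0.1011 0.4007] q [-0.073  0.967  0.219  0.229  1.426 -0.353] t 16.7667 F [-0.2 -0.4  0.3] gap 50.3 0.0
```

>>> drive_tool([
  [[30, -191, -71, 0], [30, -191, -71, 0], [30, -191, -71, 0], [30, -191, -71, 0], [30, -191, -71, 0]],
])

```text
t: 17.18
tcp_pos: [0.8663, 0.0735, 0.3616]
tool_rot: [0.565, 0.774, 0.236, 0.157]
force: [0.0, -1.3, 0.5]
finger_gap: 0.586
gripper_force: 0.0
```

>>> drive_tool([
  [[30, -191, -71, 0], [30, -191, -71, 0], [30, -191, -71, 0], [30, -191, -71, 0], [30, -191, -71, 0]],
])

```text
t: 17.6
tcp_pos: [0.6675, 0.0412, 0.3183]
tool_rot: [0.565, 0.774, 0.236, 0.158]
force: [0.7, -0.5, 1.2]
finger_gap: 0.589
gripper_force: 0.0
```

>>> drive_tool([
  [[30, -191, -71, -0.044], [30, -191, -71, -0.044], [30, -191, -71, -0.044], [30, -191, -71, -0.044], [30, -191, -71, -0.044]],
])

```text
t: 18.02
tcp_pos: [0.4694, 0.0091, 0.2747]
tool_rot: [0.548, 0.787, 0.233, 0.163]
force: [0.2, -1.3, 0.4]
finger_gap: 0.585
gripper_force: 0.0
```

```bash
python3 -c "
from h import *
go([.45,.004,.27])
cv2.imwrite('pics/w4.png',vision.snapshot('wrist')[:,:,::-1])"
```

```text
delta [2.0, -19.3, -6.9] len 21 tilt 33.03 az 20.1 tcp [0.4694 0.0091 0.2747] q [-0.499  0.116  2.134  0.765  0.632 -1.424] t 18.0167 F [ 0.2 -1.3  0.4] gap 49.9 0.0
```

View pics/w4.png

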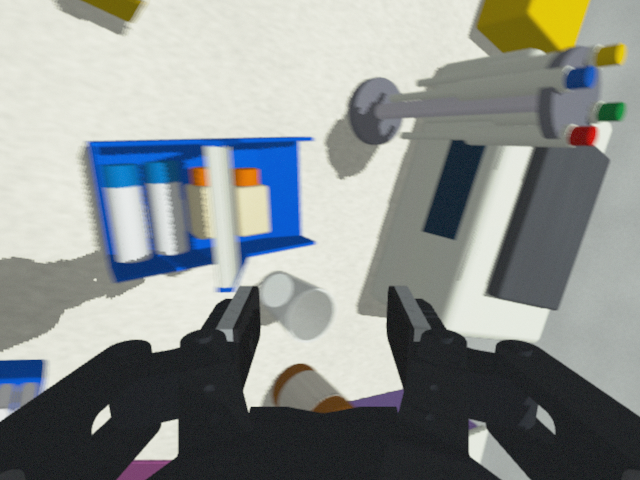

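Run:
```python
from fit import *
px=np.array([[316,242],[313,138],[115,282],[90,142]])
p,e=fitn("wrist",TR,px,[.48,.02,.35]); print(p,np.degrees(p[2]),e.tolist())
H=np.r_[p[:2],.105]; s=manip.sense(); z=R.from_quat(s['tool_rot']).as_matrix()[:,2]
print("z",z); 
for k in(-.07,.010): print(H+k*z); go(H+k*z)
c,sn=np.cos(p[2]),np.sin(p[2])
P=np.array([[-8.5,y,119.7] for y in(-55,55)]+[[8.5,y,90.3] for y in(-55,55)])/1000
print(proj("wrist",np.c_[P[:,:2]@np.array([[c,sn],[-sn,c]])+p[:2],P[:,2]]).round().tolist())
```

```text
[0.47183925 0.02610228 0.37443974] 21.45381692771971 [[2.6, 2.6], [2.9, -2.7], [-1.1, 2.5], [-1.3, -1.4]]
z [ 0.50058269  0.19285823 -0.84393286]
[0.43679846 0.0126022  0.1640753 ]
delta [7.4, -75.2, 78.0] len 109 tilt 32.44 az 21.1 tcp [0.4599 0.0125 0.2701] q [-0.503  0.112  2.151  0.764  0.635 -1.429] t 18.0667 F [-4.6  4.4 -2.4] gap 50.0 0.0
[0.47684507 0.02803086 0.09656067]
delta [7.4, -75.2, 158.0] len 175 tilt 32.44 az 21.1 tcp [0.4599 0.0125 0.2701] q [-0.503  0.112  2.151  0.764  0.635 -1.429] t 18.0667 F [-4.6  4.4 -2.4] gap 50.0 0.0
[[226.0, 290.0], [212.0, 141.0], [234.0, 274.0], [222.0, 140.0]]
```

>>> drive_tool([
  [[0, 0, 0, 0], [0, 0, 0, 0]],
])

```text
t: 18.23
tcp_pos: [0.4715, 0.0079, 0.2754]
tool_rot: [0.549, 0.786, 0.233, 0.164]
force: [0.7, -0.9, 1.0]
finger_gap: 0.588
gripper_force: 0.0
```

Run:
```python
from fit import *
s=manip.sense(); C=cam("wrist")
im=cv2.cvtColor(vision.snapshot('wrist'),cv2.COLOR_RGB2GRAY); o=cv2.imread('pics/w4.png',0)
px=np.array([[316,242],[313,138],[115,282],[90,142],[238,291],[218,146]],np.float32)
n,st,er=cv2.calcOpticalFlowPyrLK(o,im,px,None,winSize=(31,31)); print(n.round(1).tolist(),st.ravel())
p,e=fitn("wrist",TR,n[:4],[.48,.02,.35]); print(p,np.degrees(p[2]),e.tolist(),s['tcp_pos'])
z=R.from_quat(s['tool_rot']).as_matrix()[:,2]; H=np.r_[p[:2],.105]
for k in(-.07,.010): go(H+k*z)
```

```text
[[317.3999938964844, 240.60000610351562], [313.70001220703125, 136.5], [115.80000305175781, 281.79998779296875], [89.4000015258789, 140.89999389648438], [238.8000030517578, 290.29998779296875], [219.60000610351562, 144.60000610351562]] [1 1 1 1 1 1]
[0.48936082 0.02054245 0.37610983] 21.549505790286446 [[-1.2, 1.5], [-0.2, -2.0], [-0.1, 0.5], [1.0, 0.0]] [0.47151861 0.00794937 0.27535187]
delta [6.9, -76.4, 84.0] len 114 tilt 33.11 az 19.9 tcp [0.4728 0.0077 0.2758] q [-0.497  0.119  2.127  0.762  0.632 -1.418] t 18.2833 F [ 0.6  0.3 -0.5] gap 49.8 0.0
delta [6.9, -76.5, 164.0] len 181 tilt 33.11 az 19.9 tcp [0.4728 0.0077 0.2758] q [-0.497  0.119  2.127  0.762  0.632 -1.418] t 18.2833 F [ 0.6  0.3 -0.5] gap 49.8 0.0
```

>>> drive_tool([
  [[3, -40, 10, 0], [7, -76, 30, 0], [7, -76, 60, 0], [7, -76, 84, 0], [7, -76, 84, 0]],
])

```text
t: 18.7
tcp_pos: [0.4545, 0.0073, 0.1617]
tool_rot: [0.548, 0.786, 0.232, 0.164]
force: [1.2, -0.0, 0.6]
finger_gap: 0.583
gripper_force: 0.0
```

>>> drive_tool([
  [[0, 0, 25, 0], [0, 0, 50, 0], [0, 0, 70, 0], [0, 0, 80, 0], [0, 0, 80, 0]],
])

```text
t: 19.12
tcp_pos: [0.4959, 0.0237, 0.0934]
tool_rot: [0.548, 0.787, 0.233, 0.163]
force: [0.5, -0.1, 0.6]
finger_gap: 0.586
gripper_force: 0.0
```

```bash
python3 -c "
from h import *
s=manip.sense();z=R.from_quat(s['tool_rot']).as_matrix()[:,2]
go(np.array([.489,.0205,.105])+.01*z)"
```

```text
delta [-0.6, -0.1, -3.9] len 4 tilt 32.99 az 20.2 tcp [0.4959 0.0237 0.0934] q [-0.42   0.628  2.274  2.013  0.434 -2.74 ] t 19.1167 F [ 0.5 -0.1  0.6] gap 50.1 0.0
```

>>> drive_tool([
  [[0, 0, -3, 0], [0, 0, -3, 0], [0, 0, -3, 0], [0, 0, -3, 0], [0, 0, -3, 0]],
], jaw=0, force=60)

```text
t: 19.53
tcp_pos: [0.4912, 0.0227, 0.0992]
tool_rot: [0.548, 0.787, 0.232, 0.164]
force: [-0.7, -0.5, 6.3]
finger_gap: 0.133
gripper_force: 58.4
```

>>> drive_tool([
  [[0, 5, -8, 0], [0, 11, -17, 0], [0, 20, -31, 0], [0, 29, -45, 0], [0, 40, -60, 0]],
])

```text
t: 19.95
tcp_pos: [0.4905, 0.0233, 0.1699]
tool_rot: [0.549, 0.786, 0.231, 0.162]
force: [0.6, 0.5, -5.6]
finger_gap: 0.13
gripper_force: 58.9
```

Run:
```python
from h import *
go([.45,-.05,.3])
t=vision.snapshot('side')[:,:,::-1]; w=vision.snapshot('wrist')[:,:,::-1]
t=cv2.resize(t[150:390,150:470],(400,300)); w=cv2.resize(w,(400,300))
cv2.imwrite('pics/s5.png',np.hstack([t,w]))
```

```text
delta [-54.9, 17.3, -143.6] len 155 tilt 32.8 az 20.1 tcp [0.4905 0.0233 0.1699] q [-0.426  0.398  2.226  1.363  0.399 -2.037] t 19.95 F [ 0.6  0.5 -5.6] gap 11.1 58.86898577213287
```

View pics/s5.png

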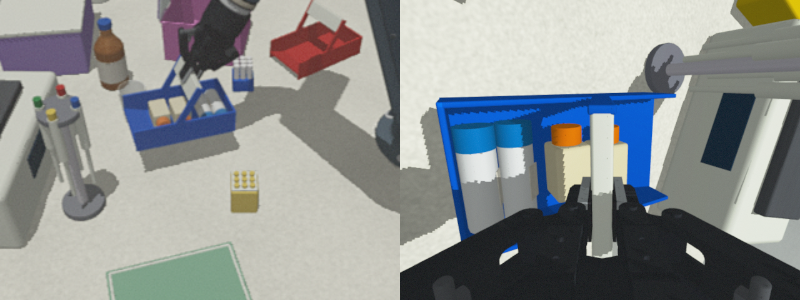

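```bash
cat > tip.py <<'E'
from kin import *
RT=np.array([[0,1,0],[.866,0,.5],[.5,0,-.866]]) # tray axes in tool, columns
H0=np.array([0,0,-.010])
def T(v): return H0+RT@(np.asarray(v)-[0,0,.105])
PTS=[T(v) for v in [(x,y,z) for x in(-.079,.118) for y in(-.059,.059) for z in(0,.05)]+[(.077,-.057,0),(.077,.057,0)]+[(0,y,.12) for y in(-.055,.055)]]
LIP=T((.118,0,.017))
bc=np.array([.469,-.360]);by=-.142
Rb=np.array([[np.cos(by),np.sin(by)],[-np.sin(by),np.cos(by)]])
def loc(P): return np.c_[(np.asarray(P)[:,:2]-bc)@Rb.T,np.asarray(P)[:,2]]
def tcp_for(M,l): # lip at bin-local l
    return np.r_[bc+Rb.T@l[:2],l[2]]-M@LIP
E
python3 - <<'E'
from tip import *
s=manip.sense(); M0=R.from_quat(s['tool_rot']).as_matrix(); q=s['q']
for ph,l in((0,(0,.25,.2)),(60,(-.02,.1,.2)),(60,(-.02,.0,.16)),(90,(-.02,0,.14)),(120,(-.03,-.0,.12)),(150,(-.05,-.0,.10)),(180,(-.055,-.0,.09))):
    M=M0@R.from_euler('z',ph,degrees=True).as_matrix(); p=tcp_for(M,np.array(l)); q,e=IK(p,M,q)
    L=loc([p+M@v for v in PTS]); low=L[L[:,2]<.118]
    print(ph,"tcp",p.round(3),"q",q.round(2),round(e,3),"maxx",L[:,0].max().round(3),"zmax@",L[L[:,0].argmax(),2].round(3),"low",low.round(3).tolist())
    print("   spout",(M@RT[:,0]).round(2), "minz",L[:,2].min().round(3))
E
```

```text
0 tcp [ 0.394 -0.153  0.273] q [-1.06  0.12  2.14  0.74  0.93 -1.89] 0.0 maxx 0.029 zmax@ 0.183 low []
   spout [0.94 0.35 0.05] minz 0.172
60 tcp [ 0.359 -0.243  0.289] q [-1.28  0.15  2.03  0.66  1.1  -0.93] 0.0 maxx 0.004 zmax@ 0.213 low []
   spout [ 0.86 -0.48 -0.18] minz 0.158
60 tcp [ 0.345 -0.342  0.249] q [-1.37  0.33  1.91  0.65  1.1  -1.05] 0.0 maxx 0.004 zmax@ 0.173 low [[-0.043, -0.038, 0.118]]
   spout [ 0.86 -0.48 -0.18] minz 0.118
90 tcp [ 0.365 -0.326  0.245] q [-1.32  0.33  1.93  0.68  1.06 -0.5 ] 0.0 maxx 0.026 zmax@ 0.16 low [[-0.06, -0.012, 0.095], [-0.086, 0.014, 0.113]]
   spout [ 0.56 -0.72 -0.41] minz 0.095
120 tcp [ 0.38  -0.323  0.24 ] q [-1.28  0.35  1.92  0.69  1.03  0.05] 0.0 maxx 0.028 zmax@ 0.138 low [[-0.075, 0.017, 0.082], [-0.095, -0.018, 0.111], [-0.085, 0.046, 0.11]]
   spout [ 0.18 -0.74 -0.65] minz 0.082
150 tcp [ 0.385 -0.334  0.232] q [-1.28  0.37  1.9   0.69  1.03  0.57] 0.0 maxx 0.027 zmax@ 0.271 low [[-0.085, 0.044, 0.075], [-0.116, 0.013, 0.1], [0.006, -0.023, 0.108], [-0.08, 0.065, 0.11]]
   spout [-0.18 -0.53 -0.83] minz 0.075
180 tcp [ 0.396 -0.358  0.227] q [-1.27  0.41  1.84  0.69  1.03  1.11] 0.0 maxx 0.064 zmax@ 0.258 low [[-0.07, 0.059, 0.082], [-0.109, 0.038, 0.105], [-0.014, -0.045, 0.083], [-0.053, -0.066, 0.105]]
   spout [-0.42 -0.16 -0.89] minz 0.082
```

```bash
python3 - <<'E'
from tip import *
s=manip.sense(); M0=R.from_quat(s['tool_rot']).as_matrix(); q=s['q']; P=None
for ph,l in((0,(-.02,.2,.2)),(60,(.0,.06,.18)),(90,(.01,.0,.15)),(120,(.005,-.01,.13)),(150,(-.01,-.0,.115)),(165,(-.02,-.0,.10)),(170,(-.025,0,.1))):
    M=M0@R.from_euler('z',ph,degrees=True).as_matrix(); p=tcp_for(M,np.array(l)); q,e=IK(p,M,q)
    L=loc([p+M@v for v in PTS]); low=L[L[:,2]<.118]; far=L[L[:,0]>.05]
    print(ph,"tcp",p.round(3),"q",q.round(2),round(e,3),"far",far.round(3).tolist(),"low",low.round(3).tolist(), "minz",L[:,2].min().round(3))
E
python3 -c "
from h import *
go([.38,-.12,.3])"
```

```text
0 tcp [ 0.367 -0.199  0.273] q [-1.21  0.14  2.11  0.7   1.01 -1.98] 0.0 far [] low [] minz 0.172
60 tcp [ 0.373 -0.285  0.269] q [-1.27  0.25  1.97  0.67  1.07 -0.96] 0.0 far [] low [] minz 0.138
90 tcp [ 0.394 -0.33   0.255] q [-1.26  0.34  1.87  0.68  1.06 -0.42] 0.0 far [[0.056, 0.035, 0.17]] low [[-0.03, -0.012, 0.105]] minz 0.105
120 tcp [ 0.413 -0.338  0.25 ] q [-1.22  0.37  1.84  0.68  1.05  0.14] 0.0 far [[0.063, -0.004, 0.148], [0.05, 0.026, 0.174]] low [[-0.04, 0.007, 0.092]] minz 0.092
150 tcp [ 0.424 -0.34   0.247] q [-1.2   0.38  1.82  0.69  1.04  0.67] 0.0 far [[0.067, 0.086, 0.286]] low [[-0.045, 0.044, 0.09], [-0.076, 0.013, 0.115]] minz 0.09
165 tcp [ 0.424 -0.35   0.235] q [-1.21  0.41  1.82  0.69  1.03  0.91] 0.0 far [[0.083, 0.045, 0.273]] low [[-0.046, 0.053, 0.084], [-0.082, 0.027, 0.107], [0.03, -0.035, 0.101]] minz 0.084
170 tcp [ 0.421 -0.353  0.236] q [-1.22  0.41  1.81  0.69  1.03  1.  ] 0.0 far [[0.085, 0.03, 0.272]] low [[-0.048, 0.055, 0.086], [-0.085, 0.031, 0.109], [0.023, -0.039, 0.098]] minz 0.086
delta [-95.9, -60.1, -191.5] len 222 tilt 33.14 az 19.8 tcp [0.4924 0.0231 0.172 ] q [-0.425  0.395  2.225  1.37   0.399 -2.046] t 20.05 F [ 1.5 -0.4 -4.6] gap 10.8 58.980472683906555
```

Run:
```python
from tip import *
s=manip.sense(); M0=R.from_quat(s['tool_rot']).as_matrix(); q=s['q']; P=s['tcp_pos'];Mp=M0
W=[(0,None),(0,None),(60,(.0,.06,.18)),(90,(.01,.03,.15)),(120,(.005,.025,.13)),(150,(-.01,.02,.115)),(168,(-.038,0.,.118))]
fix=[np.array([.45,-.06,.27]),np.array([.42,-.14,.29])]
pp=0
for k,(ph,l) in enumerate(W):
    M=M0@R.from_euler('z',ph,degrees=True).as_matrix(); p=fix[k] if l is None else tcp_for(M,np.array(l)); q,e=IK(p,M,q)
    L=loc([p+M@v for v in PTS]); low=L[L[:,2]<.118]; far=L[L[:,0]>.05]
    d=Mp.T@(p-P)*1000; print(ph,p.round(3),"d",d.round(0),"turn",round(np.radians(ph-pp),3),"len",round(np.linalg.norm(d)),q.round(2),round(e,3),"far",far.round(3).tolist(),"low",low.round(3).tolist()); P,Mp,pp=p,M,ph
```

```text
0 [ 0.45 -0.06  0.27] d [ -64.   -4. -119.] turn 0.0 len 135 [-0.72  0.12  2.14  0.79  0.74 -1.64] 0.0 far [[0.071, 0.298, 0.18], [0.068, 0.297, 0.23]] low []
0 [ 0.42 -0.14  0.29] d [-65. -36. -47.] turn 0.0 len 88 [-0.97  0.1   2.09  0.72  0.93 -1.76] 0.0 far [[0.053, 0.215, 0.2], [0.05, 0.214, 0.25]] low []
60 [ 0.373 -0.285  0.269] d [-120.  -91.  -33.] turn 1.047 len 154 [-1.27  0.25  1.97  0.67  1.07 -0.96] 0.0 far [] low []
90 [ 0.399 -0.3    0.255] d [-5. 24. 22.] turn 0.524 len 33 [-1.22  0.31  1.92  0.69  1.03 -0.41] 0.0 far [[0.056, 0.065, 0.17]] low [[-0.03, 0.018, 0.105]]
120 [ 0.418 -0.303  0.25 ] d [12. 10. 13.] turn 0.524 len 21 [-1.18  0.33  1.9   0.7   1.01  0.14] 0.0 far [[0.063, 0.031, 0.148], [0.05, 0.061, 0.174]] low [[-0.04, 0.042, 0.092]]
150 [ 0.427 -0.32   0.247] d [ 9. 16.  4.] turn 0.524 len 19 [-1.18  0.36  1.86  0.7   1.02  0.68] 0.0 far [[0.067, 0.106, 0.286]] low [[-0.045, 0.064, 0.09], [-0.076, 0.033, 0.115]]
168 [ 0.407 -0.35   0.254] d [  8.  28. -21.] turn 0.314 len 36 [-1.24  0.37  1.82  0.67  1.07  0.97] 0.0 far [[0.069, 0.036, 0.291]] low [[-0.062, 0.055, 0.103], [0.011, -0.037, 0.117]]
```

>>> drive_tool([
  [[-10, 0, -20, 0], [-25, -1, -46, 0], [-40, -3, -75, 0], [-54, -4, -101, 0], [-64, -4, -119, 0]],
])

```text
t: 20.47
tcp_pos: [0.4492, -0.0608, 0.2679]
tool_rot: [0.548, 0.787, 0.233, 0.163]
force: [1.1, -0.2, -4.8]
finger_gap: 0.126
gripper_force: 59.4
```

>>> drive_tool([
  [[-13, -7, -9, 0], [-26, -14, -19, 0], [-39, -22, -28, 0], [-52, -29, -38, 0], [-65, -36, -47, 0]],
])

```text
t: 20.88
tcp_pos: [0.4194, -0.1398, 0.2865]
tool_rot: [0.548, 0.787, 0.234, 0.162]
force: [1.1, 0.1, -4.7]
finger_gap: 0.127
gripper_force: 59.5
```

>>> drive_tool([
  [[-12, -9, -3, 0.1], [-24, -18, -6, 0.21], [-36, -27, -10, 0.31], [-48, -36, -13, 0.42], [-60, -45, -16, 0.52]],
])

```text
t: 21.3
tcp_pos: [0.3969, -0.2124, 0.2751]
tool_rot: [0.733, 0.617, 0.268, 0.096]
force: [-0.1, 0.8, -4.8]
finger_gap: 0.124
gripper_force: 59.5
```

>>> drive_tool([
  [[-15, -2, -3, 0.1], [-30, -4, -7, 0.21], [-45, -6, -10, 0.31], [-60, -8, -14, 0.42], [-75, -10, -17, 0.53]],
])

```text
t: 21.72
tcp_pos: [0.373, -0.2855, 0.2644]
tool_rot: [0.869, 0.404, 0.284, 0.023]
force: [-0.5, 0.5, -4.5]
finger_gap: 0.125
gripper_force: 59.5
```

```bash
python3 -c "
from h import *
go([.373,-.285,.269])"
```

```text
delta [2.5, 0.9, -3.8] len 5 tilt 33.09 az 20.3 tcp [ 0.373  -0.2855  0.2644] q [-1.273  0.26   1.968  0.674  1.062 -0.954] t 21.7167 F [-0.5  0.5 -4.5] gap 10.7 59.50111627578735
```

Right on plan, load still about 4.7 N. Now tip.

>>> drive_tool([
  [[-1, 5, 4, 0.1], [-2, 10, 8, 0.21], [-3, 14, 13, 0.31], [-4, 19, 17, 0.42], [-5, 24, 20, 0.52]],
])

```text
t: 22.13
tcp_pos: [0.3976, -0.3007, 0.2513]
tool_rot: [0.944, 0.167, 0.28, -0.051]
force: [-0.4, 0.7, -4.6]
finger_gap: 0.127
gripper_force: 59.6
```

>>> drive_tool([
  [[2, 2, 3, 0.1], [5, 4, 5, 0.21], [7, 6, 8, 0.31], [10, 8, 10, 0.42], [12, 10, 13, 0.52]],
])

```text
t: 22.55
tcp_pos: [0.4172, -0.3042, 0.2472]
tool_rot: [0.955, -0.081, 0.257, -0.121]
force: [-0.0, 1.0, -4.4]
finger_gap: 0.123
gripper_force: 59.5
```

>>> drive_tool([
  [[2, 3, 1, 0.1], [4, 6, 2, 0.21], [5, 10, 2, 0.31], [7, 13, 3, 0.42], [9, 16, 4, 0.52]],
])

```text
t: 22.97
tcp_pos: [0.4255, -0.3207, 0.2438]
tool_rot: [0.902, -0.324, 0.218, -0.184]
force: [1.3, -0.2, -2.9]
finger_gap: 0.129
gripper_force: 59.9
```

>>> drive_tool([
  [[2, 7, -5, 0.08], [4, 14, -10, 0.16], [6, 21, -15, 0.24], [8, 28, -21, 0.32], [8, 28, -21, 0.32]],
])

```text
t: 23.38
tcp_pos: [0.4061, -0.3526, 0.2513]
tool_rot: [0.839, -0.463, 0.187, -0.214]
force: [0.6, -0.6, -1.7]
finger_gap: 0.126
gripper_force: 59.9
```

>>> drive_tool([
  [[0, 0, 0, 0], [0, 0, 0, 0], [0, 0, 0, 0], [0, 0, 0, 0], [0, 0, 0, 0]],
])

```text
t: 23.8
tcp_pos: [0.4063, -0.3504, 0.2516]
tool_rot: [0.84, -0.462, 0.186, -0.214]
force: [-0.5, -0.2, -1.9]
finger_gap: 0.129
gripper_force: 59.9
```

```bash
python3 -c "
from h import *
go([.407,-.35,.254])
im=vision.snapshot('top')[:,:,::-1];cv2.imwrite('pics/t6.png',im);cv2.imwrite('pics/s6.png',vision.snapshot('side')[:,:,::-1])
c=im[170:290,420:540];h=cv2.cvtColor(c,cv2.COLOR_BGR2HSV)
for n,lo,hi in(('orange',(5,150,150),(20,255,255)),('cream',(15,40,150),(30,140,255)),('white',(0,0,190),(180,30,255)),('blue',(95,120,80),(125,255,255))):
    m=cv2.inRange(h,lo,hi); k,_,st,ce=cv2.connectedComponentsWithStats(m); print(n,[(int(st[i,4]),(ce[i]+[420,170]).round().tolist()) for i in range(1,k) if st[i,4]>6])"
```

```text
delta [0.2, -2.0, -1.6] len 3 tilt 32.98 az 20.2 tcp [ 0.4063 -0.3504  0.2516] q [-1.244  0.374  1.819  0.668  1.073  0.967] t 23.8 F [-0.5 -0.2 -1.9] gap 11.0 59.9087530374527
orange [(27, [487.0, 246.0])]
cream [(77, [478.0, 251.0])]
white [(2196, [451.0, 215.0]), (878, [531.0, 231.0]), (44, [443.0, 231.0]), (14, [516.0, 244.0]), (32, [485.0, 261.0]), (19, [485.0, 278.0]), (18, [491.0, 286.0])]
blue [(2714, [475.0, 221.0])]
```

Run:
```python
from tip import *
s=manip.sense(); M=R.from_quat(s['tool_rot']).as_matrix(); P=s['tcp_pos'];q=s['q']
W=[([.40,-.345,.32],0)]+[([.38,-.31,.32],-.586),([.38,-.25,.32],-.586),([.385,-.18,.32],-.586),([.40,-.11,.32],-.586),([.42,-.04,.32],-.586)]+[([.465,.357,.27],0)]
for p,t in W:
    p=np.array(p); d=M.T@(p-P)*1000; M=M@R.from_euler('z',t).as_matrix(); q,e=IK(p,M,q)
    L=loc([p+M@v for v in PTS]); print(d.round(),t,q.round(2),round(e,3),"maxx",L[L[:,0].argmax()].round(3),"minz",L[L[:,2].argmin()].round(3)); P=p
print(M.round(3))
```

```text
[ -0. -35. -59.] 0 [-1.25  0.27  1.75  0.62  1.22  1.08] 0.0 maxx [0.061 0.039 0.356] minz [-0.071  0.058  0.169]
[-40.  -3.  -4.] -0.586 [-1.27  0.21  1.84  0.62  1.21  0.46] 0.0 maxx [0.014 0.009 0.207] minz [-0.088  0.047  0.161]
[-27. -52.  11.] -0.586 [-1.22  0.13  1.94  0.64  1.16 -0.11] 0.0 maxx [0.028 0.099 0.229] minz [-0.068  0.072  0.166]
[ 12. -67.  16.] -0.586 [-1.13  0.05  2.04  0.65  1.1  -0.63] 0.0 maxx [0.024 0.212 0.243] minz [-0.035  0.128  0.184]
[ 53. -43.  21.] -0.586 [-0.97 -0.01  2.1   0.67  1.01 -1.09] 0.0 maxx [0.009 0.307 0.291] minz [0.006 0.21  0.207]
[69. -2. 23.] -0.586 [-0.74 -0.04  2.12  0.67  0.89 -1.49] 0.0 maxx [0.038 0.314 0.23 ] minz [-0.191  0.324  0.219]
[357. 124. 140.] 0 [ 0.51  0.29  1.9  -0.22  0.39  0.33] 0.0 maxx [0.026 0.713 0.18 ] minz [-0.203  0.724  0.169]
[[-0.346  0.787  0.511]
 [ 0.938  0.29   0.188]
 [-0.     0.544 -0.839]]
```

>>> drive_tool([
  [[0, -12, -20, 0], [0, -24, -40, 0], [0, -35, -59, 0], [0, -35, -59, 0]],
])

```text
t: 24.23
tcp_pos: [0.4014, -0.3467, 0.3238]
tool_rot: [0.841, -0.461, 0.189, -0.212]
force: [0.5, -0.8, -2.2]
finger_gap: 0.127
gripper_force: 59.9
```

>>> drive_tool([
  [[-8, -1, -1, -0.117], [-16, -1, -2, -0.234], [-24, -2, -2, -0.352], [-32, -2, -3, -0.469], [-40, -3, -4, -0.586]],
])

```text
t: 24.65
tcp_pos: [0.3799, -0.3095, 0.3192]
tool_rot: [0.938, -0.197, 0.24, -0.151]
force: [-0.5, -0.1, -1.6]
finger_gap: 0.127
gripper_force: 59.9
```

>>> drive_tool([
  [[-5, -10, 2, -0.117], [-11, -21, 4, -0.234], [-16, -31, 7, -0.352], [-22, -42, 9, -0.469], [-27, -52, 11, -0.586]],
])

```text
t: 25.07
tcp_pos: [0.3797, -0.2494, 0.3193]
tool_rot: [0.955, 0.082, 0.273, -0.075]
force: [0.0, -0.4, -2.6]
finger_gap: 0.127
gripper_force: 59.9
```

>>> drive_tool([
  [[2, -13, 3, -0.117], [5, -27, 6, -0.234], [7, -40, 10, -0.352], [10, -54, 13, -0.469], [12, -67, 16, -0.586]],
])

```text
t: 25.48
tcp_pos: [0.3851, -0.1797, 0.3192]
tool_rot: [0.891, 0.355, 0.284, 0.007]
force: [1.0, -0.1, -1.8]
finger_gap: 0.124
gripper_force: 60.0
```

>>> drive_tool([
  [[11, -9, 4, -0.117], [21, -17, 8, -0.234], [32, -26, 13, -0.352], [42, -34, 17, -0.469], [53, -43, 21, -0.586]],
])

```text
t: 25.9
tcp_pos: [0.4003, -0.1102, 0.3191]
tool_rot: [0.751, 0.597, 0.269, 0.089]
force: [0.7, -0.2, -1.1]
finger_gap: 0.128
gripper_force: 60.0
```

>>> drive_tool([
  [[14, 0, 5, -0.117], [28, -1, 9, -0.234], [41, -1, 14, -0.352], [55, -2, 18, -0.469], [69, -2, 23, -0.586]],
])

```text
t: 26.32
tcp_pos: [0.4202, -0.04, 0.3196]
tool_rot: [0.546, 0.788, 0.232, 0.162]
force: [0.3, -0.4, -2.0]
finger_gap: 0.13
gripper_force: 60.0
```

Run:
```python
from fit import *
s=manip.sense(); print(R.from_quat(s['tool_rot']).as_matrix().round(3)); go([.465,.357,.27])
im=vision.snapshot('top')[:,:,::-1];cv2.imwrite('pics/t7.png',im)
# mat outline refine
hsv=cv2.cvtColor(im,cv2.COLOR_BGR2HSV); m=cv2.inRange(hsv,(60,50,60),(90,255,255)); m[:,:145]=0; m[:,235:]=0;m[:150]=0;m[290:]=0
c=max(cv2.findContours(m,0,1)[0],key=cv2.contourArea); w=np.array([px2w("top",p[0]+0.0,.004)[:2] for p in c]).astype(np.float32)
(cx,cy),sz,a=cv2.minAreaRect(w*1000); print("mat",cx,cy,sz,a,cv2.contourArea(c))
h=hsv[165:290,420:540]
for n,lo,hi in(('orange',(5,150,150),(20,255,255)),('cream',(15,40,150),(30,140,255)),('tubeblue',(95,120,80),(110,255,255))):
    mm=cv2.inRange(h,lo,hi); k,_,st,ce=cv2.connectedComponentsWithStats(mm); print(n,[(int(st[i,4]),(ce[i]+[420,165]).round().tolist()) for i in range(1,k) if st[i,4]>6])
```

```text
[[-0.35   0.786  0.51 ]
 [ 0.937  0.295  0.189]
 [-0.002  0.543 -0.839]]
delta [356.3, 125.3, 139.4] len 403 tilt 32.92 az 20.3 tcp [ 0.4202 -0.04    0.3196] q [-0.742 -0.035  2.124  0.673  0.887 -1.492] t 26.3167 F [ 0.3 -0.4 -2. ] gap 11.1 59.98183786869049
mat 485.04632568359375 362.82763671875 (202.46975708007812, 121.81622314453125) 17.872478485107422 3583.5
orange [(50, [475.0, 234.0]), (51, [488.0, 246.0])]
cream [(258, [467.0, 244.0]), (162, [479.0, 253.0])]
tubeblue [(70, [452.0, 216.0]), (46, [502.0, 260.0])]
```

Run:
```python
from tip import *
s=manip.sense(); M=R.from_quat(s['tool_rot']).as_matrix()@R.from_euler('z',.045).as_matrix(); q=s['q']
for p in([.44,.16,.31],[.463,.355,.30],[.466,.357,.2],[.466,.357,.16],[.466,.357,.14],[.466,.357,.125],[.466,.357,.115],[.466,.357,.105]):
    q,e=IK(np.array(p),M,q); pp,m=FK(q); t=m@RT
    print(p,q.round(2),round(e,3),"poserr",((pp-p)*1000).round(1),"trayx",t[:,0].round(3),"yaw",np.degrees(np.arctan2(t[1,0],t[0,0])).round(1),"roll z",t[2,1].round(3))
go([.463,.355,.28])
```

```text
[0.44, 0.16, 0.31] [-0.03  0.02  2.1   0.43  0.52 -0.67] 0.0 poserr [-0. -0. -0.] trayx [0.947 0.318 0.051] yaw 18.6 roll z 0.023
[0.463, 0.355, 0.3] [ 0.5   0.24  1.87 -0.17  0.47  0.31] 0.0 poserr [-0. -0.  0.] trayx [0.947 0.318 0.051] yaw 18.6 roll z 0.023
[0.466, 0.357, 0.2] [ 0.5   0.41  1.98 -0.4   0.2   0.55] 0.0 poserr [0. 0. 0.] trayx [0.947 0.318 0.051] yaw 18.6 roll z 0.023
[0.466, 0.357, 0.16] [ 0.5   0.5   2.01 -0.86  0.1   1.02] 0.0 poserr [0. 0. 0.] trayx [0.947 0.318 0.051] yaw 18.6 roll z 0.023
[0.466, 0.357, 0.14] [ 0.5   0.54  2.02 -1.43  0.08  1.59] 0.001 poserr [0.1 0.1 0.2] trayx [0.947 0.318 0.05 ] yaw 18.6 roll z 0.023
[0.466, 0.357, 0.125] [ 0.5   0.56  2.02 -1.43  0.08  1.59] 0.018 poserr [1.4 1.3 3. ] trayx [0.947 0.318 0.033] yaw 18.6 roll z 0.021
[0.466, 0.357, 0.115] [ 0.5   0.58  2.01 -1.43  0.08  1.59] 0.029 poserr [2.3 2.1 4.7] trayx [0.948 0.318 0.022] yaw 18.5 roll z 0.02
[0.466, 0.357, 0.105] [ 0.5   0.6   2.   -1.43  0.08  1.59] 0.039 poserr [3.3 3.  6.3] trayx [0.948 0.317 0.012] yaw 18.5 roll z 0.019
delta [351.5, 129.7, 130.7] len 397 tilt 32.95 az 20.7 tcp [ 0.4198 -0.0374  0.3195] q [-0.738 -0.036  2.125  0.675  0.889 -1.495] t 26.3667 F [-0.9  1.1 -2.3] gap 10.8 60.00707924365997
```

>>> drive_tool([
  [[35, 13, 13, 0], [70, 26, 26, 0], [105, 39, 39, 0], [140, 52, 52, 0], [175, 65, 65, 0]],
])

```text
t: 26.78
tcp_pos: [0.4435, 0.1538, 0.3005]
tool_rot: [0.549, 0.786, 0.233, 0.161]
force: [1.5, -1.7, -3.2]
finger_gap: 0.122
gripper_force: 60.0
```

>>> drive_tool([
  [[38, 14, 14, 0.02], [76, 28, 28, 0.04], [110, 40, 40, 0.055], [145, 53, 53, 0.055], [176, 65, 66, 0.055]],
])

```text
t: 27.2
tcp_pos: [0.4624, 0.3091, 0.2838]
tool_rot: [0.571, 0.771, 0.235, 0.155]
force: [1.6, -0.2, -2.6]
finger_gap: 0.128
gripper_force: 59.9
```

>>> drive_tool([
  [[0, 0, 0, 0]],
])

```text
t: 27.28
tcp_pos: [0.4639, 0.3135, 0.2845]
tool_rot: [0.569, 0.772, 0.238, 0.154]
force: [0.9, 0.2, -2.4]
finger_gap: 0.126
gripper_force: 59.8
```

Run:
```python
from tip import *
s=manip.sense(); M=R.from_quat(s['tool_rot']).as_matrix();t=M@RT; print("yaw",np.degrees(np.arctan2(t[1,0],t[0,0])),t[2])
go([.466,.357,.18]); go([.466,.357,.13])
```

```text
yaw 17.72509477669418 [0.05013105 0.03195987 0.99820914]
delta [37.4, -44.5, 97.2] len 113 tilt 32.92 az 20.6 tcp [0.4639 0.3135 0.2845] q [ 0.409  0.221  1.945 -0.068  0.402  0.162] t 27.2833 F [ 0.9  0.2 -2.4] gap 10.8 59.81986105442047
delta [35.8, -71.7, 139.2] len 161 tilt 32.92 az 20.6 tcp [0.4639 0.3135 0.2845] q [ 0.409  0.221  1.945 -0.068  0.402  0.162] t 27.2833 F [ 0.9  0.2 -2.4] gap 10.8 59.81986105442047
```

>>> drive_tool([
  [[20, -9, 19, 0], [37, -18, 39, 0], [37, -27, 58, 0], [37, -36, 78, 0], [37, -44, 97, 0]],
])

```text
t: 27.7
tcp_pos: [0.4655, 0.3506, 0.1789]
tool_rot: [0.571, 0.771, 0.235, 0.155]
force: [-0.2, 0.2, -1.6]
finger_gap: 0.124
gripper_force: 59.8
```

>>> drive_tool([
  [[0, -5, 8, 0], [0, -10, 17, 0], [0, -16, 25, 0], [0, -22, 34, 0], [0, -27, 42, 0]],
])

```text
t: 28.12
tcp_pos: [0.4674, 0.3524, 0.137]
tool_rot: [0.572, 0.771, 0.233, 0.154]
force: [-0.4, 0.0, -2.3]
finger_gap: 0.121
gripper_force: 59.9
```

>>> drive_tool([
  [[0, 0, 0, 0], [0, 0, 0, 0]],
])

```text
t: 28.28
tcp_pos: [0.4676, 0.3527, 0.1369]
tool_rot: [0.571, 0.772, 0.233, 0.154]
force: [0.1, -0.2, -1.4]
finger_gap: 0.122
gripper_force: 59.8
```

Run:
```python
from tip import *
s=manip.sense(); M=R.from_quat(s['tool_rot']).as_matrix();t=M@RT; print("yaw",np.degrees(np.arctan2(t[1,0],t[0,0])),t[2])
go([.466,.357,.13]); go([.466,.357,.105])
```

```text
yaw 17.369993804707114 [0.04216635 0.02757098 0.9987081 ]
delta [4.4, -4.0, 5.9] len 8 tilt 32.45 az 19.9 tcp [0.4676 0.3527 0.1369] q [ 0.496  0.542  2.022 -1.375  0.081  1.552] t 28.2833 F [ 0.1 -0.2 -1.4] gap 10.5 59.780200123786926
delta [3.7, -17.4, 26.9] len 32 tilt 32.45 az 19.9 tcp [0.4676 0.3527 0.1369] q [ 0.496  0.542  2.022 -1.375  0.081  1.552] t 28.2833 F [ 0.1 -0.2 -1.4] gap 10.5 59.780200123786926
```

>>> drive_tool([
  [[2, -4, 7, 0], [4, -7, 14, 0], [5, -11, 21, 0], [5, -14, 27, 0], [5, -14, 27, 0]],
])

```text
t: 28.7
tcp_pos: [0.4737, 0.3646, 0.1166]
tool_rot: [0.572, 0.773, 0.226, 0.151]
force: [0.3, 0.8, -2.2]
finger_gap: 0.126
gripper_force: 59.9
```

>>> drive_tool([
  [[0, 0, 0, 0], [0, 0, 0, 0]],
])

```text
t: 28.87
tcp_pos: [0.4731, 0.3642, 0.1171]
tool_rot: [0.572, 0.773, 0.226, 0.151]
force: [-0.4, 0.1, -1.7]
finger_gap: 0.126
gripper_force: 59.9
```

Run:
```python
from tip import *
s=manip.sense(); M=R.from_quat(s['tool_rot']).as_matrix();t=M@RT; print("yaw",np.degrees(np.arctan2(t[1,0],t[0,0])),t[2])
print("tray pts z",[(s['tcp_pos']+M@T(v)).round(4).tolist() for v in((-.079,-.057,0),(-.079,.057,0),(.079,-.057,0),(.079,.057,0),(.02,0,0))])
go([.469,.358,.105])
```

```text
yaw 17.363095046915312 [0.02708787 0.02553368 0.9992849 ]
tray pts z [[0.4118, 0.2879, 0.0171], [0.3777, 0.3966, 0.0201], [0.5625, 0.335, 0.0214], [0.5284, 0.4437, 0.0243], [0.4892, 0.3718, 0.0213]]
delta [-4.9, -11.2, 7.2] len 14 tilt 31.58 az 19.8 tcp [0.4731 0.3642 0.1171] q [ 0.513  0.59   1.994 -1.429  0.088  1.621] t 28.8667 F [-0.4  0.1 -1.7] gap 10.8 59.865217208862305
```

>>> drive_tool([
  [[-2, -4, 4, 0], [-4, -8, 7, 0], [-6, -12, 10, 0], [-8, -16, 13, 0], [-8, -16, 13, 0]],
])

```text
t: 29.28
tcp_pos: [0.4736, 0.3591, 0.1062]
tool_rot: [0.574, 0.775, 0.218, 0.147]
force: [0.2, 0.2, -2.3]
finger_gap: 0.125
gripper_force: 59.9
```

>>> drive_tool([
  [[0, 0, 0, 0], [0, 0, 0, 0]],
])

```text
t: 29.45
tcp_pos: [0.4736, 0.3595, 0.1066]
tool_rot: [0.574, 0.775, 0.219, 0.147]
force: [0.2, 0.2, -2.0]
finger_gap: 0.126
gripper_force: 59.9
```

```bash
cat > st.py <<'E'
from tip import *
s=manip.sense(); M=R.from_quat(s['tool_rot']).as_matrix();t=M@RT; print("yaw",np.degrees(np.arctan2(t[1,0],t[0,0])),t[2])
pts=[s['tcp_pos']+M@T(v) for v in((-.079,-.057,0),(-.079,.057,0),(.079,-.057,0),(.079,.057,0),(.02,0,0))]
print("z",[p[2].round(4) for p in pts],"mid",pts[-1].round(4)); w=np.r_[np.array([.485,.363])-pts[-1][:2],.004-min(p[2] for p in pts)]
print("need",w.round(4)); go(s['tcp_pos']+w)
E
python3 st.py
```

```text
yaw 17.306992088191407 [0.00950311 0.02323063 0.99966297]
z [np.float64(0.0082), np.float64(0.0109), np.float64(0.0097), np.float64(0.0124), np.float64(0.0105)] mid [0.4882 0.3663 0.0105]
need [-0.0032 -0.0033 -0.0042]
delta [-2.3, -5.6, 1.5] len 6 tilt 30.57 az 19.6 tcp [0.4736 0.3595 0.1066] q [ 0.503  0.608  1.994 -1.43   0.082  1.614] t 29.45 F [ 0.2  0.2 -2. ] gap 10.7 59.882662296295166
```

>>> drive_tool([
  [[-1, -4, 1, 0], [-2, -8, 2, 0], [-3, -12, 3, 0], [-3, -12, 3, 0], [-3, -12, 3, 0]],
])

```text
t: 29.87
tcp_pos: [0.4702, 0.3579, 0.1046]
tool_rot: [0.574, 0.776, 0.216, 0.145]
force: [1.6, 2.4, 4.9]
finger_gap: 0.126
gripper_force: 60.4
```

```bash
python3 st.py
```

```text
yaw 17.339548228633788 [0.00307631 0.02242932 0.9997217 ]
z [np.float64(0.0068), np.float64(0.0093), np.float64(0.0073), np.float64(0.0098), np.float64(0.0084)] mid [0.4842 0.3645 0.0084]
need [ 0.0008 -0.0015 -0.0028]
delta [-1.7, -1.1, 2.5] len 3 tilt 30.2 az 19.6 tcp [0.4702 0.3579 0.1046] q [ 0.503  0.609  2.    -1.431  0.082  1.615] t 29.8667 F [1.6 2.4 4.9] gap 10.8 60.40982365608215
```

>>> drive_tool([
  [[0, 0, 0, 0], [0, 0, 0, 0], [0, 0, 0, 0], [0, 0, 0, 0]],
], jaw=45)

```text
t: 30.2
tcp_pos: [0.4679, 0.3562, 0.1026]
tool_rot: [0.575, 0.776, 0.213, 0.144]
force: [-0.3, 0.5, -0.1]
finger_gap: 0.529
gripper_force: 0.0
```

>>> drive_tool([
  [[0, 0, -15, 0], [0, 0, -40, 0], [0, 0, -75, 0], [0, 0, -110, 0], [0, 0, -140, 0]],
])

```text
t: 30.62
tcp_pos: [0.4279, 0.3389, 0.1821]
tool_rot: [0.576, 0.775, 0.212, 0.147]
force: [0.4, 0.9, 0.3]
finger_gap: 0.528
gripper_force: 0.0
```

Run:
```python
from fit import *
s=manip.sense(); C=cam("wrist"); go([.42,-.1,.4])
im=vision.snapshot('wrist')[:,:,::-1]; cv2.imwrite('pics/w8.png',im); tp=vision.snapshot('top')[:,:,::-1]; cv2.imwrite('pics/t8.png',tp)
for n,i in(("wrist",im),("top",tp)):
    h=cv2.cvtColor(i,cv2.COLOR_BGR2HSV); m=cv2.inRange(h,(105,120,60),(125,255,255))
    if n=="top": m[:,260:]=0; m[:140]=0
    cs=sorted(cv2.findContours(m,0,2)[0],key=cv2.contourArea)[-1]; print(n,cv2.contourArea(cs),cv2.boundingRect(cs),cv2.minAreaRect(cs))
```

```text
delta [-413.9, -5.9, -262.3] len 490 tilt 29.92 az 18.6 tcp [0.4279 0.3389 0.1821] q [ 0.518  0.408  2.044 -0.505  0.2    0.696] t 30.6167 F [0.4 0.9 0.3] gap 45.1 0.0
wrist 31463.5 (149, 136, 262, 181) ((282.03167724609375, 225.5146484375), (174.82090759277344, 261.3411865234375), 88.21009063720703)
top 2655.5 (149, 179, 69, 83) ((179.4135284423828, 224.2189178466797), (79.62374877929688, 55.508705139160156), 72.89727020263672)
```

```bash
cat > lid.py <<'E'
from tip import *
hg=np.array([.563,-.3735,.113]);u=np.array([.99,-.1414,0]);zz=np.array([0,0,1.])
def pt(th,rho=.165,de=.014): return hg+rho*(-np.cos(th)*u+np.sin(th)*zz)+de*(np.sin(th)*u+np.cos(th)*zz)
E
python3 - <<'E'
from lid import *
s=manip.sense(); M=R.from_quat(s['tool_rot']).as_matrix(); q=s['q'];P=s['tcp_pos']
W=[np.array([.40,.30,.30]),np.array([.40,.05,.42]),np.array([.50,-.15,.44]),np.array([.61,-.35,.44]),hg+u*.055+zz*.167]+[pt(t) for t in(1.5,1.3,1.1,.9,.7,.5,.35,.2,.1,.0)]
for p in W:
    q,e=IK(p,M,q); d=M.T@(p-P)*1000; print(p.round(3),"d",d.round(),"len",round(np.linalg.norm(d)),q.round(2),round(e,3)); P=p
print(M.round(3))
E
```

```text
[0.4 0.3 0.3] d [ -28.   25. -119.] len 124 [ 0.46  0.12  2.   -0.14  0.5   0.27] 0.0
[0.4  0.05 0.42] d [-237.   -0. -144.] len 277 [-0.44 -0.24  1.95  0.41  1.06 -0.86] 0.0
[ 0.5  -0.15  0.44] d [-220.   44.   -2.] len 224 [-0.78  0.04  1.67  0.5   1.22 -1.19] 0.0
[ 0.61 -0.35  0.44] d [-223.   42.   20.] len 228 [-0.89  0.38  1.22  0.5   1.37 -1.24] 0.0
[ 0.617 -0.381  0.28 ] d [-35. -82. 137.] len 163 [-0.91  0.54  1.38  0.56  1.1  -1.43] 0.0
[ 0.565 -0.374  0.279] d [ 22. -42. -22.] len 53 [-0.97  0.48  1.49  0.58  1.08 -1.52] 0.0
[ 0.533 -0.369  0.276] d [ 14. -27. -12.] len 33 [-1.01  0.45  1.56  0.59  1.08 -1.58] 0.0
[ 0.501 -0.365  0.266] d [ 13. -30.  -6.] len 33 [-1.06  0.43  1.63  0.6   1.06 -1.65] 0.0
[ 0.472 -0.361  0.251] d [ 12. -31.   0.] len 33 [-1.1   0.42  1.7   0.62  1.03 -1.73] 0.0
[ 0.447 -0.357  0.23 ] d [ 10. -31.   7.] len 33 [-1.14  0.43  1.77  0.64  0.99 -1.81] 0.0
[ 0.426 -0.354  0.204] d [  8. -29.  13.] len 33 [-1.18  0.45  1.83  0.67  0.94 -1.9 ] 0.0
[ 0.414 -0.352  0.183] d [  5. -20.  13.] len 25 [-1.2   0.48  1.87  0.7   0.9  -1.97] 0.0
[ 0.406 -0.351  0.16 ] d [  3. -19.  16.] len 25 [-1.22  0.52  1.9   0.73  0.86 -2.04] 0.0
[ 0.402 -0.35   0.143] d [  1. -11.  12.] len 17 [-1.23  0.55  1.92  0.75  0.83 -2.08] 0.0
[ 0.4   -0.35   0.127] d [  1. -10.  13.] len 17 [-1.23  0.58  1.93  0.78  0.8  -2.13] 0.0
[[-0.292  0.829  0.478]
 [ 0.956  0.244  0.162]
 [ 0.018  0.504 -0.864]]
```

>>> drive_tool([
  [[-6, 5, -25, 0], [-14, 12, -60, 0], [-22, 20, -95, 0], [-28, 25, -119, 0], [-28, 25, -119, 0]],
])

```text
t: 31.13
tcp_pos: [0.4026, 0.2996, 0.3025]
tool_rot: [0.576, 0.774, 0.217, 0.151]
force: [0.5, -0.2, 1.0]
finger_gap: 0.522
gripper_force: 0.0
```

>>> drive_tool([
  [[-30, 0, -18, 0], [-60, 0, -36, 0], [-90, 0, -55, 0], [-120, 0, -73, 0], [-150, 0, -91, 0]],
], jaw=0)

```text
t: 31.55
tcp_pos: [0.4011, 0.1404, 0.3734]
tool_rot: [0.576, 0.775, 0.212, 0.148]
force: [0.9, -0.6, 0.1]
finger_gap: -0.001
gripper_force: 0.0
```

>>> drive_tool([
  [[-22, 0, -13, 0], [-45, 0, -27, 0], [-67, 0, -40, 0], [-87, 0, -53, 0], [-87, 0, -53, 0]],
])

```text
t: 31.97
tcp_pos: [0.404, 0.0451, 0.4197]
tool_rot: [0.579, 0.773, 0.212, 0.151]
force: [1.1, -0.9, 0.2]
finger_gap: -0.001
gripper_force: 0.0
```

Run:
```python
from fit import *
go([.5,-.15,.44]); go([.61,-.35,.44])
im=vision.snapshot('top')[:,:,::-1]; cv2.imwrite('pics/t9.png',im)
h=cv2.cvtColor(im,cv2.COLOR_BGR2HSV); m=cv2.inRange(h,(105,120,60),(125,255,255)); m[:,260:]=0; m[:140]=0
cs=max(cv2.findContours(m,0,2)[0],key=cv2.contourArea); print(cv2.contourArea(cs),cv2.minAreaRect(cs))
tgt=np.zeros(m.shape,np.uint8); cv2.fillPoly(tgt,[cv2.convexHull(cs)],1)
P=np.array([(x,y,z) for x in(-.079,.118) for y in(-.057,.057) for z in(.0,.05)]+[(x,y,z) for y in(-.057,.057) for x,z in((-8.5e-3,.122),(8.5e-3,.09),)])
P=P[~((P[:,0]>.1)&(P[:,2]<.01))]; c=cam("top")
def cost(v):
    cc,ss=np.cos(v[2]),np.sin(v[2]); W=np.c_[P[:,:2]@np.array([[cc,ss],[-ss,cc]])+v[:2],P[:,2]+.004]
    a=np.zeros(m.shape,np.uint8); cv2.fillPoly(a,[cv2.convexHull((proj("top",W,c)*16).round().astype(np.int32))],1,shift=4)
    return (a!=tgt).sum()
from scipy.optimize import differential_evolution
r=differential_evolution(cost,[(.44,.49),(.33,.38),(.2,.42)],seed=0,maxiter=60); v=r.x
print(v,np.degrees(v[2]),r.fun,"mid",v[:2]+.02*np.array([np.cos(v[2]),np.sin(v[2])]))
```

```text
delta [-214.1, 43.3, -1.4] len 218 tilt 30.15 az 17.7 tcp [0.404  0.0451 0.4197] q [-0.438 -0.229  1.948  0.403  1.056 -0.857] t 31.9667 F [ 1.1 -0.9  0.2] gap -0.1 0.0
delta [-437.0, 86.9, 20.7] len 446 tilt 30.15 az 17.7 tcp [0.404  0.0451 0.4197] q [-0.438 -0.229  1.948  0.403  1.056 -0.857] t 31.9667 F [ 1.1 -0.9  0.2] gap -0.1 0.0
3215.5 ((179.38929748535156, 224.20761108398438), (79.73668670654297, 55.44548797607422), 73.0724868774414)
[0.46700483 0.35823304 0.28747923] 16.471346458452338 88.0 mid [0.48618406 0.36390376]
```

>>> drive_tool([
  [[-43, 9, 0, 0], [-86, 17, 0, 0], [-128, 26, 0, 0], [-171, 35, -1, 0], [-205, 43, -1, 0]],
])

```text
t: 32.43
tcp_pos: [0.497, -0.1348, 0.4355]
tool_rot: [0.577, 0.775, 0.213, 0.146]
force: [1.0, 0.6, 0.5]
finger_gap: -0.005
gripper_force: 0.0
```

>>> drive_tool([
  [[-40, 8, 4, 0], [-80, 16, 8, 0], [-120, 24, 12, 0], [-160, 32, 16, 0], [-200, 40, 20, 0]],
])

```text
t: 32.85
tcp_pos: [0.5994, -0.3124, 0.4339]
tool_rot: [0.577, 0.775, 0.214, 0.145]
force: [0.4, 0.6, -0.1]
finger_gap: -0.0
gripper_force: 0.0
```

Run:
```python
from lid import *
go([.617,-.381,.40]); go([.617,-.381,.28])
```

```text
delta [-71.4, -18.9, 26.5] len 79 tilt 29.94 az 19.1 tcp [ 0.5994 -0.3124  0.4339] q [-0.857  0.33   1.307  0.498  1.327 -1.227] t 32.85 F [ 0.4  0.6 -0.1] gap -0.0 0.0
delta [-74.0, -78.8, 130.5] len 169 tilt 29.94 az 19.1 tcp [ 0.5994 -0.3124  0.4339] q [-0.857  0.33   1.307  0.498  1.327 -1.227] t 32.85 F [ 0.4  0.6 -0.1] gap -0.0 0.0
```

>>> drive_tool([
  [[-20, -5, 7, 0], [-40, -10, 14, 0], [-60, -15, 21, 0], [-71, -19, 26, 0], [-71, -19, 26, 0]],
])

```text
t: 33.27
tcp_pos: [0.6156, -0.3811, 0.3989]
tool_rot: [0.577, 0.775, 0.214, 0.145]
force: [-0.5, 0.3, -0.3]
finger_gap: 0.0
gripper_force: 0.0
```

>>> drive_tool([
  [[-1, -15, 26, 0], [-2, -30, 52, 0], [-3, -45, 78, 0], [-3, -60, 104, 0], [-3, -60, 104, 0]],
])

```text
t: 33.68
tcp_pos: [0.6137, -0.3769, 0.277]
tool_rot: [0.577, 0.775, 0.215, 0.141]
force: [-0.5, -0.6, -0.7]
finger_gap: 0.005
gripper_force: 0.0
```

Run:
```python
from lid import *
s=manip.sense(); M=R.from_quat(s['tool_rot']).as_matrix(); go([.617,-.381,.28])
for t in(1.5,1.3,1.1,.9,.7,.5,.35,.2,.1,0): print(t,(M.T@(pt(t)-s['tcp_pos'])*1000).round())
```

```text
delta [-4.8, 3.2, -1.7] len 6 tilt 29.81 az 20.1 tcp [ 0.6137 -0.3769  0.277 ] q [-0.907  0.54   1.388  0.557  1.107 -1.426] t 33.6833 F [-0.5 -0.6 -0.7] gap 0.4 0.0
1.5 [ 17. -39. -23.]
1.3 [ 31. -66. -35.]
1.1 [ 44. -96. -41.]
0.9 [  56. -127.  -41.]
0.7 [  67. -158.  -34.]
0.5 [  75. -187.  -21.]
0.35 [  79. -207.   -7.]
0.2 [  83. -226.    9.]
0.1 [  84. -237.   21.]
0 [  84. -247.   35.]
```

>>> drive_tool([
  [[9, -20, -12, 0], [17, -39, -23, 0], [24, -52, -29, 0], [31, -66, -35, 0], [37, -81, -38, 0]],
])

```text
t: 34.1
tcp_pos: [0.5205, -0.3717, 0.28]
tool_rot: [0.575, 0.775, 0.214, 0.15]
force: [0.1, -0.0, 0.3]
finger_gap: 0.0
gripper_force: 0.4
```

>>> drive_tool([
  [[7, -15, -3, 0], [13, -30, -3, 0], [19, -46, -3, 0], [25, -62, 1, 0], [30, -77, 4, 0]],
])

```text
t: 34.52
tcp_pos: [0.4498, -0.3617, 0.2373]
tool_rot: [0.575, 0.775, 0.213, 0.15]
force: [1.1, 0.7, -0.3]
finger_gap: 0.003
gripper_force: 0.4
```

Run:
```python
from lid import *
s=manip.sense(); M=R.from_quat(s['tool_rot']).as_matrix(); go(pt(.7))
for t in(.7,.5,.35,.2,.1,0): print(t,(M.T@(pt(t)-s['tcp_pos'])*1000).round())
```

```text
delta [5.3, -4.8, 5.8] len 9 tilt 30.21 az 18.3 tcp [ 0.4498 -0.3617  0.2373] q [-1.144  0.424  1.751  0.634  1.006 -1.796] t 34.5167 F [ 1.1  0.7 -0.3] gap 0.2 0.3680032363627106
0.7 [ 5. -5.  6.]
0.5 [ 14. -34.  18.]
0.35 [ 19. -54.  32.]
0.2 [ 22. -73.  48.]
0.1 [ 24. -84.  60.]
0 [ 24. -94.  73.]
```

>>> drive_tool([
  [[5, -5, 6, 0], [9, -19, 12, 0], [14, -34, 18, 0], [17, -44, 25, 0], [19, -54, 32, 0]],
])

```text
t: 34.93
tcp_pos: [0.4149, -0.3517, 0.1818]
tool_rot: [0.575, 0.775, 0.214, 0.149]
force: [-0.1, -0.8, 0.2]
finger_gap: -0.001
gripper_force: 0.3
```

>>> drive_tool([
  [[2, -10, 8, 0], [3, -19, 16, 0], [4, -25, 22, 0], [5, -30, 28, 0], [5, -30, 28, 0]],
])

```text
t: 35.35
tcp_pos: [0.4013, -0.3495, 0.1411]
tool_rot: [0.576, 0.775, 0.214, 0.148]
force: [-1.1, -0.1, 0.1]
finger_gap: 0.002
gripper_force: 0.0
```

Run:
```python
from lid import *
s=manip.sense(); M=R.from_quat(s['tool_rot']).as_matrix(); go(pt(0,de=.005))
```

```text
delta [-0.5, -13.1, 19.0] len 23 tilt 30.15 az 18.8 tcp [ 0.4013 -0.3495  0.1411] q [-1.227  0.551  1.92   0.757  0.82  -2.09 ] t 35.35 F [-1.1 -0.1  0.1] gap 0.2 0.0
```

>>> drive_tool([
  [[0, -3, 5, 0], [0, -6, 10, 0], [0, -9, 14, 0], [0, -11, 18, 0], [0, -11, 18, 0]],
])

```text
t: 35.77
tcp_pos: [0.4007, -0.3501, 0.12]
tool_rot: [0.576, 0.775, 0.214, 0.148]
force: [0.3, 0.9, -0.0]
finger_gap: 0.001
gripper_force: 0.0
```

>>> drive_tool([
  [[0, -1, 2, 0], [0, -2, 3, 0], [0, -2, 3, 0]],
])

```text
t: 36.02
tcp_pos: [0.4008, -0.3502, 0.119]
tool_rot: [0.575, 0.775, 0.215, 0.15]
force: [-6.2, 1.0, 14.7]
finger_gap: 0.002
gripper_force: 7.4
```

Run:
```python
from lid import *
go(pt(0,de=.005))
```

```text
delta [0.3, -1.5, 0.3] len 2 tilt 30.33 az 18.5 tcp [ 0.4008 -0.3502  0.119 ] q [-1.23   0.595  1.934  0.801  0.779 -2.154] t 36.0167 F [-6.2  1.  14.7] gap 0.1 7.409905985696241
```

>>> drive_tool([
  [[0, 10, -17, 0], [0, 30, -50, 0], [0, 50, -85, 0], [0, 70, -120, 0], [0, 90, -150, 0]],
])

```text
t: 36.43
tcp_pos: [0.4033, -0.3518, 0.2943]
tool_rot: [0.576, 0.775, 0.213, 0.149]
force: [1.3, -0.7, -0.4]
finger_gap: -0.001
gripper_force: 0.0
```

>>> drive_tool([
  [[40, 0, 0, 0], [80, 0, 0, 0], [120, 0, 0, 0], [160, 0, 0, 0], [180, 0, 0, 0]],
])

```text
t: 36.85
tcp_pos: [0.3489, -0.1737, 0.294]
tool_rot: [0.575, 0.775, 0.215, 0.146]
force: [-0.3, -0.9, -0.2]
finger_gap: 0.001
gripper_force: 0.0
```

Run:
```python
from h import *
s=vision.snapshot('side')[:,:,::-1]; t=vision.snapshot('top')[:,:,::-1]
a=cv2.resize(s[90:450,130:450],(355,400)); b=cv2.resize(t[100:300,110:550],(445,202)); b2=cv2.resize(t[150:290,120:280],(445,198))
cv2.imwrite('pics/final.png',np.hstack([a,np.vstack([b,b2])])); go([.4,0,.4])
```

```text
delta [153.9, 138.0, -38.6] len 210 tilt 30.15 az 19.1 tcp [ 0.3494 -0.1747  0.2943] q [-1.192  0.035  2.119  0.616  1.052 -1.816] t 36.95 F [-0.2 -1.7  0.7] gap 0.0 0.0
```

View pics/final.png

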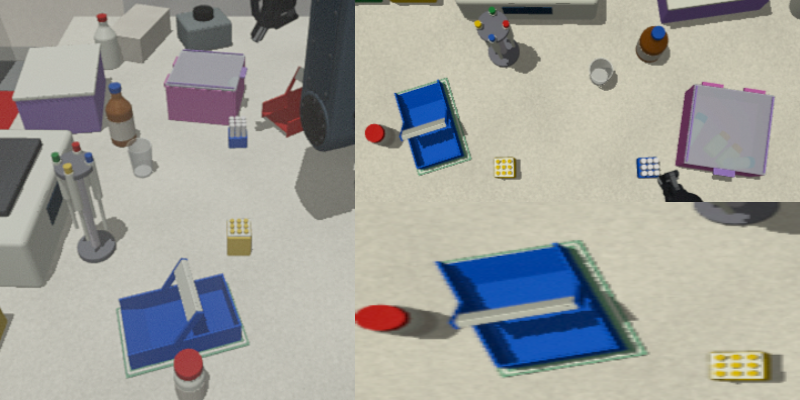

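The last picture shows the lid closed flat on the box with the containers inside. The empty tray stands on the mat (its middle at about (180,224) in the top view), and every bystander is where it was. I'm handing in.

```bash
python3 -c "
from station import manip
print(manip.sign_off())"
```

```text
the job is handed in; nothing more can be done
None
```

The job is handed in at about 37 s: the four containers are in the waste box with the lid closed, and the empty tray is upright on the mat (about 1 mm off centre and 1° off square by camera); before lifting, I pushed the loaded tray round on the bench to match the mat's angle.

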